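# Rinse a batch of clock barrels

## Task

Get the clock barrels ready and give them a spin rinse: lift the rinse basket off the drain rail and stand it in the middle of the spinner's turntable, gather every brass barrel onto the steel tray, then carry the tray over and tip it so they all slide into the basket, and put the empty tray back flat on its green mat. Once all the barrels are in the basket, turn the red-handled crank clockwise through its full turn until it comes up against its stop. Do not turn the crank earlier, and do not knock over or push aside the other things on the bench.

Things in the scene. Friction and masses are not known exactly. Their poses are not given: they have to be found in the camera images.
- basket: open aluminium rinse basket, 160 mm (x) by 170 mm (y), 220 g, walls and floor 4 mm; side and rear walls 70 mm high, front wall (-x) only 50 mm. Origin: centre of the underside; z up. Starts hanging by the hook at its rear (+x) on the drain rail, 60 mm above the bench: lift it straight up at least 45 mm, then away along its own -x. Its weight pulls 80 mm from the grip fin: grip firmly.
- basket_fin (a point): centre of the basket's red grip fin (basket x = 86, y = 0, z = 112 mm; axes as the basket's): 12 mm thick along x, 60 mm wide along y, 40 mm high. It stands on the hook: an inverted U, 100 mm wide (y), its bridge 84 to 92 mm above the basket's underside, gap from basket x = 80 to 104 mm, then an 8 mm lip down to z = 50 mm.
- rail: fixed drain rail stand: a 12 mm thick horizontal bar, 250 mm long along its y, top at z = 144 mm, on two posts at y = -117 and +117 mm; a lower bar (z = 75 to 95 mm) stops the basket swinging. Origin: on the bench under the bar; the basket hangs on its -x side, its origin at x = -98 mm of the rail, x axes parallel.
- spinner: fixed blue spin-rinse stand, 40 mm high; origin on the bench under the turntable's centre; the black turntable (224 mm across, a yellow 160 x 170 mm outline for the basket) is centred on the origin, the crank disc (120 mm across, axis upright) on x = +230 mm. The turntable is geared to the crank and turns with it, carrying the basket round.
- rest (a point): centre of the turntable's top face, 50 mm above the bench; fixed, axes as the spinner's.
- crank_axis (a point): point on the crank's upright axis, 74 mm above the bench (mid height of the red handle); fixed.
- crank_grip (a point): middle of the crank's upright red handle: a freely turning sleeve, 18 mm thick, its lower end 54 mm and its top 94 mm above the bench, 45 mm from the crank's axis; moves with the crank.
- crank (a joint): crank angle in rad; grows as the crank turns clockwise seen from above; starts between 0 and 0.35, stop at 6.8. Light: about 2 N at the handle.
- mat: fixed flat green mat, 220 x 200 mm, 3 mm thick; origin: centre of its underside; the tray's place is on its middle.
- tray: steel sorting tray, 165 mm (x) by 150 mm (y), 160 g; floor 4 mm thick, side walls 25 mm high; its front end (+x) is open without a lip, so pieces slide out there, from a tilt of 20 to 30 degrees. Inside floor x = -70 to 82, y = -71 to 71 mm: room for four barrels two by two. Origin: centre of the underside; z up. Starts on the mat; a barrel may be on it already.
- tray_grip (a point): on the tray's black upright grip plate at its rear end: centre of the plate, 10 mm below its top edge (tray x = -76.5, y = 0, z = 70 mm; axes as the tray's). Plate 12 mm thick along x, 70 mm wide along y, top 80 mm above the tray's underside. Grip firmly when loaded.
- barrel1: brass clock mainspring barrel (all five alike): toothed drum 58 mm across and 22 mm high, with an upright steel arbor 14 mm thick and 24 mm long on top (46 mm overall), 70 g. Origin: centre of its underside; z along the arbor. May be absent (no more than four of the five are there).
- barrel2: brass clock mainspring barrel (all five alike): toothed drum 58 mm across and 22 mm high, with an upright steel arbor 14 mm thick and 24 mm long on top (46 mm overall), 70 g. Origin: centre of its underside; z along the arbor. May be absent (no more than four of the five are there).
- barrel3: brass clock mainspring barrel (all five alike): toothed drum 58 mm across and 22 mm high, with an upright steel arbor 14 mm thick and 24 mm long on top (46 mm overall), 70 g. Origin: centre of its underside; z along the arbor. May be absent (no more than four of the five are there).
- barrel4: brass clock mainspring barrel (all five alike): toothed drum 58 mm across and 22 mm high, with an upright steel arbor 14 mm thick and 24 mm long on top (46 mm overall), 70 g. Origin: centre of its underside; z along the arbor. May be absent (no more than four of the five are there).
- barrel5: brass clock mainspring barrel (all five alike): toothed drum 58 mm across and 22 mm high, with an upright steel arbor 14 mm thick and 24 mm long on top (46 mm overall), 70 g. Origin: centre of its underside; z along the arbor. May be absent (no more than four of the five are there).
- oil_bottle: amber oil bottle, 38 mm across, 95 mm high; not to be disturbed. Origin: centre of its underside.
- green_jar: green glass jar, 56 mm across, 50 mm high; not to be disturbed. Origin: centre of its underside.
- loupe: black loupe, 54 mm across, 46 mm high; not to be disturbed. Origin: centre of its underside.
- blower: red rubber-look dust blower, 72 mm across, 130 mm high; not to be disturbed. Origin: centre of its underside.
- lid_tin: flat round orange tin, 60 mm across, 18 mm high; not to be disturbed. Origin: centre of its underside.
Not all that is in view belongs to the job. Leave any pink look-alike of the tray alone. Leave any blue look-alike of the barrel4 alone.

How it is judged:
On the way, in this order (a step that is already met when the one before it is completed fails the run):
1. the rinse basket is off the rail and stands in the middle of the turntable, let go (horizontal distance between basket and rest below 0.025 m and z of basket in the frame of rest between -0.006 and 0.006 m and angle between basket's own z axis and vertical below 0.08 rad and contact force between the fingers and basket below 0.1 N and linear speed of basket below 0.03 m/s), for 0.3 s.
2. every barrel is on the tray and the tray is lifted with them (x of barrel1 in the frame of tray between -0.075 and 0.09 m and y of barrel1 in the frame of tray between -0.075 and 0.075 m and z of barrel1 in the frame of tray between -0.005 and 0.04 m and x of barrel2 in the frame of tray between -0.075 and 0.09 m and y of barrel2 in the frame of tray between -0.075 and 0.075 m and z of barrel2 in the frame of tray between -0.005 and 0.04 m and x of barrel3 in the frame of tray between -0.075 and 0.09 m and y of barrel3 in the frame of tray between -0.075 and 0.075 m and z of barrel3 in the frame of tray between -0.005 and 0.04 m and x of barrel4 in the frame of tray between -0.075 and 0.09 m and y of barrel4 in the frame of tray between -0.075 and 0.075 m and z of barrel4 in the frame of tray between -0.005 and 0.04 m and x of barrel5 in the frame of tray between -0.075 and 0.09 m and y of barrel5 in the frame of tray between -0.075 and 0.075 m and z of barrel5 in the frame of tray between -0.005 and 0.04 m and height (world z) of tray above 0.05 m), for 0.2 s.
3. the tray is tipped over the basket (angle between tray's own z axis and vertical above 0.35 rad and horizontal distance between tray and basket below 0.22 m and height (world z) of tray above 0.05 m).
4. every barrel lies in the basket (x of barrel1 in the frame of basket between -0.08 and 0.08 m and y of barrel1 in the frame of basket between -0.085 and 0.085 m and z of barrel1 in the frame of basket between -0.005 and 0.08 m and x of barrel2 in the frame of basket between -0.08 and 0.08 m and y of barrel2 in the frame of basket between -0.085 and 0.085 m and z of barrel2 in the frame of basket between -0.005 and 0.08 m and x of barrel3 in the frame of basket between -0.08 and 0.08 m and y of barrel3 in the frame of basket between -0.085 and 0.085 m and z of barrel3 in the frame of basket between -0.005 and 0.08 m and x of barrel4 in the frame of basket between -0.08 and 0.08 m and y of barrel4 in the frame of basket between -0.085 and 0.085 m and z of barrel4 in the frame of basket between -0.005 and 0.08 m and x of barrel5 in the frame of basket between -0.08 and 0.08 m and y of barrel5 in the frame of basket between -0.085 and 0.085 m and z of barrel5 in the frame of basket between -0.005 and 0.08 m and horizontal distance between basket and rest below 0.025 m and z of basket in the frame of rest between -0.006 and 0.006 m and angle between basket's own z axis and vertical below 0.08 rad), for 0.2 s.
5. then the crank is turned clockwise to its stop (value of joint crank above 6.65 rad), for 0.1 s.
At the end, for the whole second after the job is handed in: All barrels present lie inside the basket; the basket stands upright on the turntable within 25 mm of its centre; the crank is at its stop (above 6.6 rad); the empty tray lies flat within 50 mm of the middle of its mat; everything is at rest (all of step 4 and value of joint crank above 6.6 rad and horizontal distance between tray and mat below 0.05 m and angle between tray's own z axis and vertical below 0.06 rad and height (world z) of tray below 0.012 m and linear speed of each of tray, basket below 0.02 m/s); the robot touches nothing.
It fails at once if a bystander is pushed more than 50 mm (distance of any of oil_bottle, green_jar, loupe, blower, lid_tin from where it was at the start of the episode above 0.05 m).
It fails at once if a standing bystander is knocked over (angle between any of oil_bottle, green_jar, loupe, blower, lid_tin's own z axis and vertical above 0.6 rad).
It fails at once if the crank is turned while a barrel is still outside the basket (value of joint crank above 0.8 rad and distance between any of barrel1, barrel2, barrel3, barrel4, barrel5 and basket above 0.16 m).
Of barrel1, barrel2, barrel3, barrel4, barrel5 only 3 to 4 are there at a start; the rules pass over those that are not, and their reading is None.
At some moment in a run one of barrel1, barrel2, barrel3, barrel4, barrel5, tray may be knocked a few centimetres aside while the robot is not near it.
It also fails if it takes over 208 s, if anything falls off the work surface, if the arm or the gripper's body presses on something with over 40 N, if the wrist force passes 120 N, or if a joint passes its speed limit or range.

## Robot

A 6-joint arm with a two-finger parallel gripper is mounted at the origin on the work surface. World frame = base frame: x ahead of the robot, y to its left, z up, the work surface at z = 0. Lengths are in m, angles in rad, forces in N, time in s.
With the tool pointing down it reaches from about 0.275 to 0.875 m from the base axis. Payload 12.5 kg.
Tool frame: the origin (TCP) lies at the very end of the fingers, on their centre line; the grasp point (between the pads) lies 19 mm behind it; x points along the fingers, y is the direction in which the jaws open and shut, and the axes are right-handed (so a half turn about x gives the same grasp; the last joint's range is limited). The gripper opens to 85 mm and grips with 20 to 120 N. Pads are 22 mm wide; open, the fingers measure 114 mm over their backs; the gripper's body (76 mm by 85 mm) begins 54 mm behind the grasp point. The pads swing forward as they close: fully open they stand 13 mm farther back than shut.
Start: joints at [1.115, 0.351, 1.652, -0, 1.139, -0.085], TCP at [0.199, 0.513, 0.231] pointing down, gripper open.
Joint ranges: [-2.75, 2.75], [-0.79, 2.1], [0.01, 2.65], [-1.57, 4.71], [0.07, 3.14], [-2.87, 2.87]. Speed limits (rad/s): [2.22, 2.22, 2.79, 3.14, 3.14, 3.14].

## Interface

Orientations are given as a unit quaternion [x, y, z, w].
In Python, from workcell import env gives the robot as it stands.
- The arm moves only by the shell command python3 -m handwheel 'ROWS'. ROWS is JSON, a list of rows, each an object with "travel": the shift along the tool's x, y, z in cm, a list of three; "twist": the turn about the tool's x in rad; "grip": the opening, from -1 (shut) to 1 (fully open). A call has 1 to 10 rows; each row is the pose to reach, as a shift and turn from the pose commanded when the call began, along the tool's axes at that moment; what a row does not reach only later rows make up. A row lasts 1/8 s, in which the tool goes at most 62.5 mm and 10.7 degrees, less where a joint would pass 70% of its speed; a pose out of reach is approached as far as the arm can. A call with a gripper value outside its range is refused whole. The fingers move at their own pace and stop on an object; the grip force is fixed at half the most. Time passes only in rows, so rows that repeat a pose let the fingers close. It gives the time, the measured TCP pose, the force and the opening at its end, in the units of the state.
- env.state(): the state, without advancing time (a new reading comes with each control period).
- env.camera(name): name is "scene" or "side" or "wrist"; returns a dict with "image" (420x560x3 uint8, red, green, blue), "z_map" (420x560 float32, m along the optical axis (not along the pixel's ray), 0 where there is no reading), "vertical_fov" (degrees; the focal length in pixels is half the picture's height over the tangent of half this angle, whatever the lens; pixels are square), "cx", "cy" (the principal point, pixels), "extrinsics" (4x4, takes a point from world to camera coordinates); the wrist camera has in their place "hand_eye" (4x4, takes a point from camera to tool coordinates, whose origin is the TCP and whose axes are the tool frame's). Camera axes: x right, y down, z forward; pixel columns grow to the right and rows downward; lengths in m; the calibration is good to about 2 mm. A picture is of the moment at which its call begins: read the wrist's pose just before it.
- env.finish_job(): hands the job in, once; it reports no verdict.
Trained networks look in a picture, given as the dict that the camera call returned (one of the last four; its "shot" number tells which), for a name from the list of things; names that differ only in an ending like _2 or _b are one class to them, and where a whole thing is asked for, a point or a joint stands for the part that bears it (a point fixed in the world has none). Each returns a list of dicts, best first, with "p" (0 to 1); they miss things now and then, are a little off and sometimes report something else, mostly with a low value. They report only what shows in the picture. A call takes as long as a camera call. They do not tell look-alikes from the thing itself.
- env.regions_of(name, picture): "pixels" (420x560 bool, what is visible of it) and "location" ([column, row] in pixels, amid what is visible of it).
The state is a dict: "t": time; "joint_pos": joint angles; "dq": joint speeds; "tau": joint torques, N m; "tcp_pos": TCP position; "orientation": TCP orientation; "force": force on the tool from outside, world axes, zero at the start; "wrist_torque": the same for the moment, N m; "grip_width": finger opening in m.
Only numpy, scipy, OpenCV 4.12 (cv2) and the standard library are available. Lean on these libraries where they do the work, as an engineer would, in place of code of your own. Each camera call takes 0.05 s, during which the arm holds its last target.

## Working session

There is one attempt and no reset: what is moved stays moved. The work goes in short steps, Python scripts to look and compute and a shell command to move; the robot and the scene stay as the last step left them, time stands still between calls to the robot, and variables do not carry over. Pictures are saved under pics/ and viewed, and the job is handed in when it is done.

```bash
ls; mkdir -p pics
cat > h.py <<'E'
import numpy as np, cv2
from workcell import env
from scipy.spatial.transform import Rotation as R
def f(p): return 210/np.tan(np.radians(p["vertical_fov"])/2)
def T(p,st=None):
    if "extrinsics" in p: return np.linalg.inv(np.array(p["extrinsics"]))
    M=np.eye(4);M[:3,:3]=R.from_quat(st["orientation"]).as_matrix();M[:3,3]=st["tcp_pos"]
    return M@np.array(p["hand_eye"])
def cloud(p,st=None):
    z=p["z_map"];v,u=np.mgrid[0:420,0:560];F=f(p)
    P=np.stack([(u-p["cx"])*z/F,(v-p["cy"])*z/F,z],-1)
    M=T(p,st);W=P@M[:3,:3].T+M[:3,3];W[z<=0]=np.nan
    return W
def save(p,n,crop=None,s=1):
    im=p["image"][:,:,::-1]
    if crop: im=im[crop[1]:crop[3],crop[0]:crop[2]]
    if s!=1: im=cv2.resize(im,None,fx=s,fy=s,interpolation=cv2.INTER_CUBIC)
    cv2.imwrite("pics/"+n+".png",im)
def shot(n):
    st=env.state();p=env.camera(n);return p,cloud(p,st)
E
python3 - <<'E'
from h import *
s=env.state();print({k:np.round(v,3) for k,v in s.items()})
for n in["scene","side"]:
    p=env.camera(n);save(p,n+"0");print(n,T(p)[:3].round(3),p["cx"],p["cy"],f(p))
    np.savez("pics/"+n+"0.npz",W=cloud(p),im=p["image"])
E
```

```text
pics
{'t': np.float64(0.0), 'joint_pos': array([ 1.115,  0.351,  1.652,  0.   ,  1.139, -0.085]), 'dq': array([ 0.001,  0.001, -0.   ,  0.   , -0.   , -0.001]), 'tau': array([-1.0000e-03, -5.0611e+01, -2.9140e+01, -0.0000e+00,  5.0000e-03,
        0.0000e+00]), 'tcp_pos': array([0.199, 0.512, 0.231]), 'orientation': array([ 0.13 ,  0.695, -0.131,  0.695]), 'force': array([-0.12 ,  0.292,  0.186]), 'wrist_torque': array([-0.025,  0.01 ,  0.011]), 'grip_width': np.float64(0.085)}
scene [[ 0.656  0.493 -0.572  1.291]
 [ 0.755 -0.42   0.504 -0.719]
 [ 0.009 -0.762 -0.647  1.022]] 271.2781472015717 211.00063300620042 525.3037675412642
side [[ 0.644 -0.619  0.45  -0.119]
 [-0.765 -0.507  0.397 -0.592]
 [-0.017 -0.6   -0.8    1.242]] 271.55770962473883 202.6550981161861 492.9618885533922
```

View pics/scene0.png

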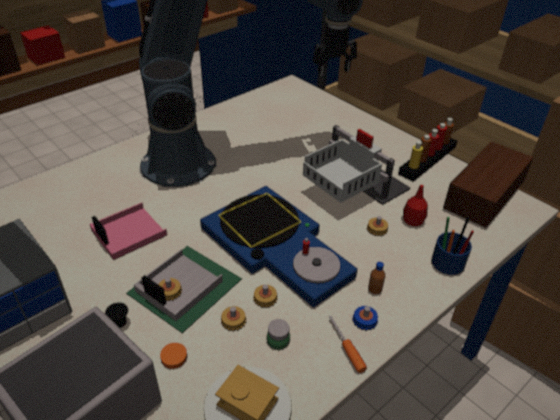

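View pics/side0.png

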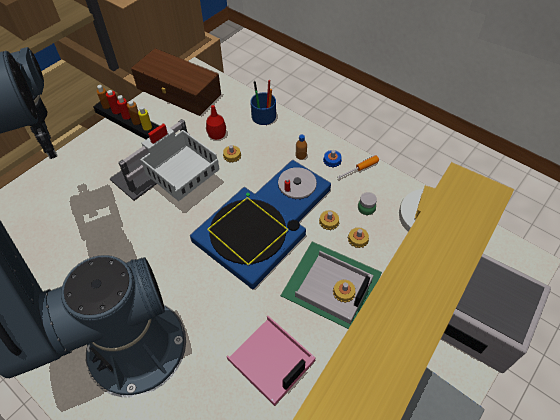

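The scene picture shows four brass barrels at (377,225), (265,294), (233,317) and (170,288), the last one on the tray. The look-alikes are a blue barrel at (366,317) and a pink tray at (128,228). The steel tray is on the green mat at about (185,285). The basket hangs on the rail at (342,165), and the spinner is at (260,220) with its red handle at (306,246).

Run:
```python
from h import *
for n in["scene","side"]:
    p=env.camera(n);W=cloud(p);np.savez("pics/%s_c.npz"%n,W=W,im=p["image"])
    for nm in["barrel1","tray","basket","basket_fin","rail","spinner","crank_grip","mat","tray_grip","oil_bottle","green_jar","loupe","blower","lid_tin"]:
        for r in env.regions_of(nm,p):
            if r["p"]<.3: continue
            q=W[r["pixels"]];q=q[~np.isnan(q[:,0])]
            print(n,nm,round(r["p"],2),np.round(r["location"]),len(q),"med",np.median(q,0).round(3),"lo",np.percentile(q,2,axis=0).round(3),"hi",np.percentile(q,98,axis=0).round(3))
W=np.load("pics/side_c.npz")["W"];print("plank",W[250,430],W[200,480],W[370,350],W[170,450])
```

```text
scene barrel1 0.92 [231. 318.] 474 med [ 0.645 -0.266  0.019] lo [ 0.612 -0.289  0.001] hi [ 0.667 -0.237  0.044]
scene barrel1 0.91 [266. 294.] 434 med [ 0.642 -0.162  0.019] lo [ 0.612 -0.185  0.001] hi [ 0.664 -0.132  0.044]
scene barrel1 0.91 [366. 318.] 494 med [ 0.848 -0.025  0.019] lo [ 0.818 -0.047 -0.   ] hi [0.872 0.008 0.043]
scene barrel1 0.59 [376. 226.] 313 med [0.654 0.249 0.019] lo [0.624 0.228 0.   ] hi [0.677 0.279 0.043]
scene tray 0.66 [181. 286.] 2873 med [ 0.475 -0.295  0.007] lo [ 0.38  -0.387  0.001] hi [ 0.546 -0.217  0.081]
scene tray 0.61 [125. 230.] 2465 med [ 0.199 -0.299  0.003] lo [ 0.122 -0.378 -0.003] hi [ 0.275 -0.214  0.077]
scene basket 0.7 [346. 166.] 3666 med [0.46  0.32  0.092] lo [0.377 0.209 0.058] hi [0.55  0.385 0.18 ]
scene rail 0.63 [380. 182.] 1184 med [0.556 0.388 0.02 ] lo [ 0.33   0.356 -0.   ] hi [0.59  0.478 0.143]
scene spinner 0.84 [282. 243.] 9517 med [ 0.533 -0.031  0.042] lo [ 0.329 -0.132  0.006] hi [0.738 0.104 0.053]
scene crank_grip 0.68 [318. 264.] 1370 med [ 0.668 -0.013  0.05 ] lo [ 0.614 -0.065  0.043] hi [0.72  0.042 0.
[... 2893 characters left out ...]
_bottle 0.53 [344. 293.] 398 med [ 0.459 -0.333  0.03 ] lo [ 0.436 -0.358  0.011] hi [ 0.491 -0.305  0.056]
side green_jar 0.73 [365. 203.] 363 med [ 0.739 -0.221  0.046] lo [ 0.722 -0.242  0.001] hi [ 0.785 -0.194  0.057]
side loupe 0.36 [176. 163.] 3730 med [0.466 0.32  0.088] lo [0.374 0.209 0.061] hi [0.545 0.383 0.188]
side blower 0.69 [215. 126.] 414 med [0.674 0.355 0.062] lo [0.656 0.336 0.008] hi [0.704 0.387 0.114]
side lid_tin 0.33 [333. 285.] 2763 med [ 0.453 -0.291  0.01 ] lo [ 0.379 -0.386  0.004] hi [ 0.541 -0.218  0.084]
plank [ 0.20693214 -0.53585888  0.77188621] [ 0.30515761 -0.54712943  0.77264116] [ 0.04102182 -0.54356046  0.77260359] [ 0.32624007 -0.49722845  0.77133672]
```

Run:
```python
from h import *
P=[];C=[]
for n in["scene","side"]:
    d=np.load("pics/%s_c.npz"%n);W=d["W"].reshape(-1,3);c=d["im"].reshape(-1,3).astype(int)
    ok=~np.isnan(W[:,0]); W=W[ok];c=c[ok]
    hsv=cv2.cvtColor(c.astype(np.uint8)[None],cv2.COLOR_RGB2HSV)[0].astype(int)
    def box(m,name):
        q=W[m]
        r=cv2.minAreaRect(q[:,:2].astype(np.float32)); print(n,name,m.sum(),np.round(r[0],4),np.round(r[1],3),"ang",round(r[2],1),"z",np.percentile(q[:,2],[2,50,98]).round(3)); return q
    def reg(x0,x1,y0,y1,z0,z1): return (W[:,0]>x0)&(W[:,0]<x1)&(W[:,1]>y0)&(W[:,1]<y1)&(W[:,2]>z0)&(W[:,2]<z1)
    h,s,v=hsv.T
    box(reg(.3,.6,-.15,.15,.04,.065)&(h>22)&(h<35)&(s>120)&(v>70),"yellow")
    m=reg(.3,.8,-.15,.15,.006,.065)&(h>100)&(h<125)&(s>120);box(m,"blue")
    q=box(reg(.58,.75,-.1,.08,.062,.1)&((h<8)|(h>172))&(s>100),"crankred");print(q.mean(0).round(4), q[:,:].min(0).round(3),q.max(0).round(3))
    m=reg(.58,.75,-.1,.08,.043,.06)&(s<60)&(v>60);q=W[m];(cc,r)=cv2.minEnclosingCircle(q[:,:2].astype(np.float32));print("disc",np.round(cc,4),round(r,4),q.mean(0).round(3))
    box(reg(.33,.62,-.43,-.15,-.006,.015)&(h>50)&(h<90)&(s>60),"mat")
    box(reg(.36,.57,-.41,-.2,.021,.036)&(s<50),"traywalls")
    q=box(reg(.36,.57,-.41,-.2,.055,.09),"plate")
    q=box(reg(.3,.6,.15,.45,.150,.2)&((h<8)|(h>172))&(s>100),"fin");print(q.mean(0).round(4))
    box(reg(.33,.6,.15,.42,.1,.134)&(s<60)&(v>70),"basket walls")
    box(reg(.25,.65,.3,.5,.139,.149),"railtop")
    box(reg(.3,.6,.15,.5,.149,.16),"hook")
    for nm,x,y in [("b1",.645,-.266),("b2",.642,-.162),("b3",.654,.249),("b4",.459,-.333),("blue",.84,-.02)]:
        z0=.0 if nm!="b4" else .006
        m=reg(x-.04,x+.04,y-.04,y+.04,z0+.014,z0+.028);q=W[m]
        if m.sum()>20:
            cc,r=cv2.minEnclosingCircle(q[:,:2].astype(np.float32));
            t=W[reg(x-.04,x+.04,y-.04,y+.04,z0+.038,z0+.055)]
            print(nm,np.round(cc,4),round(r,4),"arbor top",t.mean(0).round(4),len(t))
```

```text
scene yellow 308 [ 0.4308 -0.0052] [0.179 0.175] ang 86.1 z [0.043 0.047 0.052]
scene blue 3930 [ 0.529  -0.0103] [0.425 0.249] ang 0.0 z [0.013 0.037 0.043]
scene crankred 57 [ 0.6193 -0.007 ] [0.014 0.021] ang 39.9 z [0.066 0.084 0.094]
[ 0.6223 -0.0098  0.0821] [ 0.608 -0.016  0.065] [0.631 0.003 0.098]
disc [ 0.6652 -0.0099] 0.0618 [ 0.668 -0.012  0.05 ]
scene mat 1641 [ 0.4687 -0.286 ] [0.199 0.218] ang 11.4 z [-0.004  0.001  0.005]
scene traywalls 448 [ 0.4624 -0.299 ] [0.156 0.167] ang 10.1 z [0.021 0.025 0.034]
scene plate 246 [ 0.4771 -0.3745] [0.072 0.015] ang 9.0 z [0.056 0.077 0.084]
scene fin 194 [0.4683 0.3757] [0.018 0.063] ang 83.7 z [0.154 0.177 0.191]
[0.4698 0.3736 0.175 ]
scene basket walls 351 [0.4698 0.3025] [0.195 0.215] ang 89.0 z [0.101 0.124 0.131]
scene railtop 254 [0.4517 0.384 ] [0.04  0.247] ang 86.0 z [0.139 0.143 0.149]
scene hook 101 [0.4688 0.3827] [0.037 0.099] ang 89.3 z [0.149 0.151 0.159]
b1 [ 0.6388 -0.2603] 0.0305 arbor top [ 0.6383 -0.2603  0.0424] 30
b2 [ 0.6367 -0.1568] 0.0313 arbor top [ 0.6355 -0.1572  0.0422] 29
b3 [0.6485 0.2583] 0.0316 
[... 736 characters left out ...]
0.068] ang 45.9 z [0.056 0.083 0.088]
side fin 218 [0.4639 0.3762] [0.019 0.061] ang 83.4 z [0.157 0.181 0.196]
[0.4624 0.3737 0.1791]
side basket walls 885 [0.4529 0.2987] [0.184 0.233] ang 88.4 z [0.101 0.117 0.133]
side railtop 277 [0.4471 0.3839] [0.039 0.252] ang 86.4 z [0.14  0.145 0.149]
side hook 183 [0.4536 0.3832] [0.039 0.222] ang 86.7 z [0.149 0.153 0.159]
b1 [ 0.6363 -0.2607] 0.03 arbor top [ 0.6361 -0.2611  0.0465] 23
b2 [ 0.6345 -0.159 ] 0.0315 arbor top [ 0.6329 -0.1581  0.0463] 22
b3 [0.6468 0.2562] 0.0315 arbor top [0.6453 0.2572 0.0456] 19
b4 [ 0.4649 -0.3306] 0.0309 arbor top [ 0.4642 -0.3307  0.0536] 27
blue [ 0.8436 -0.0199] 0.0322 arbor top [ 0.8404 -0.0195  0.0457] 20
```

```bash
cat >> h.py <<'E'
def pose():
    s=env.state();return np.array(s["tcp_pos"]),R.from_quat(s["orientation"]).as_matrix(),s
def go(*wps,jaw=None):
    """wps world xyz; jaw: world yaw deg of the jaw axis (mod 180)"""
    p,M,s=pose()
    y=np.degrees(np.arctan2(M[1,1],M[0,1]))
    print("t",round(s["t"],2),"tcp",p.round(4),"down",M[:,0].round(3),"jawyaw",round(y,2),"w",round(s["grip_width"],4),"F",np.round(s["force"],1),"j6",round(s["joint_pos"][5],2))
    for w in wps: print("travel",(M.T@(np.array(w)-p)*100).round(2))
    if jaw is not None:
        d=(jaw-y+90)%180-90
        # twist about tool x (down): positive twist = negative world yaw
        print("twist",round(-np.radians(d),3) if M[2,0]<0 else round(np.radians(d),3),"or",round(-np.radians(d-180*np.sign(d)),3))
E
python3 - <<'E'
from h import *
go((.464,.375,.28),(.464,.375,.158),jaw=86)
E
```

```text
t 1.6 tcp [0.1993 0.5126 0.2313] down [ 0. -0. -1.] jawyaw 68.75 w 0.0853 F [-0.4  0.1 -0.2] j6 -0.08
travel [-4.87 -3.23 29.66]
travel [ 7.33 -3.23 29.66]
twist -0.301 or 2.841
```

Run:
```python
from h import *
p=env.camera("side");save(p,"fincrop",(90,90,240,220),4)
st=env.state();w=env.camera("wrist");save(w,"wrist0")
```

```text
(no output)
```

View pics/fincrop.png

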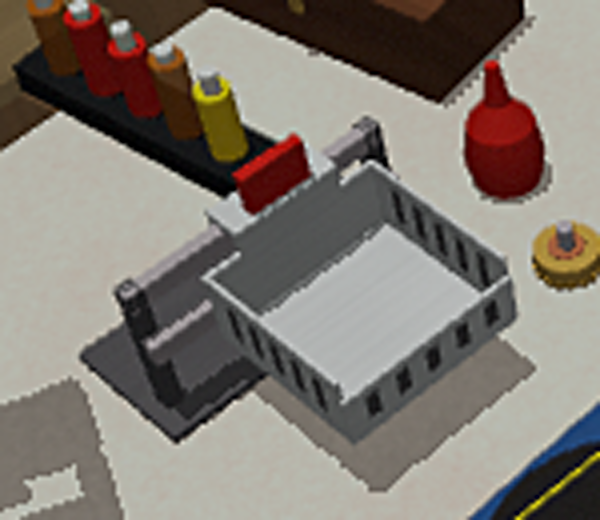

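View pics/wrist0.png

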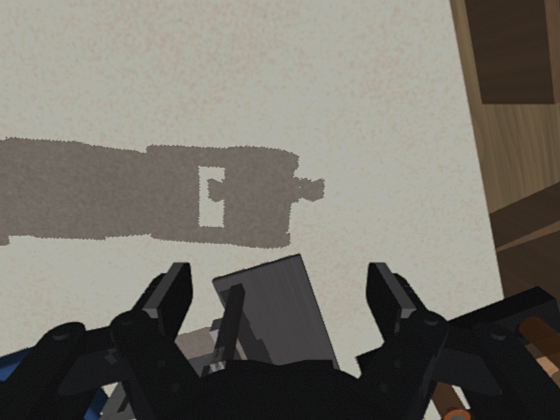

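The crop shows the red fin at about side (158,133), standing on the hook. Small red bottles (side ~(113,100)) and the red blower (215,126) are the only things it could be confused with. Next I check for obstacles around the fin, then approach it.

```bash
python3 - <<'E'
import numpy as np
for n in["scene","side"]:
    W=np.load("pics/%s_c.npz"%n)["W"].reshape(-1,3)
    for a in(.40,.42,.44,.46,.48,.5):
        q=W[(W[:,0]>.40)&(W[:,0]<.53)&(W[:,1]>a)&(W[:,1]<a+.02)]; print(n,a,len(q),q[:,2].max().round(3) if len(q) else None)
E
python3 -m handwheel '[{"travel":[-5,-1,8],"twist":-0.15,"grip":1},{"travel":[-5,-2,16],"twist":-0.3,"grip":1},{"travel":[-5,-3,24],"twist":-0.3,"grip":1},{"travel":[-5,-3.2,29.7],"twist":-0.3,"grip":0.3},{"travel":[-5,-3.2,29.7],"twist":-0.3,"grip":0.2},{"travel":[-5,-3.2,29.7],"twist":-0.3,"grip":0.2},{"travel":[-5,-3.2,29.7],"twist":-0.3,"grip":0.2}]'
python3 - <<'E'
from h import *
st=env.state();w=env.camera("wrist");save(w,"wrist1");W=cloud(w,st)
im=w["image"];hsv=cv2.cvtColor(im,cv2.COLOR_RGB2HSV).astype(int);h,s,v=hsv[...,0],hsv[...,1],hsv[...,2]
m=((h<8)|(h>172))&(s>100)&(W[...,2]>.15)&(W[...,2]<.21)&(abs(W[...,1]-.375)<.05)&(abs(W[...,0]-.465)<.05)
q=W[m];print(len(q),q.mean(0),q.min(0),q.max(0))
t=q[q[:,2]>np.percentile(q[:,2],98)-.006];print(cv2.minAreaRect(t[:,:2].astype(np.float32)),t.mean(0))
go((.464,.375,.158),jaw=86)
E
```

```text
scene 0.4 29 0.151
scene 0.42 18 0.011
scene 0.44 3 0.006
scene 0.46 5 0.01
scene 0.48 14 0.01
scene 0.5 57 0.028
side 0.4 16 0.159
side 0.42 4 0.013
side 0.44 0 None
side 0.46 42 0.017
side 0.48 34 0.017
side 0.5 0 None
t: 2.58
tcp_pos: [0.4641, 0.3753, 0.2811]
orientation: [0.025, 0.707, -0.025, 0.706]
force: [-0.7, -0.8, -0.1]
grip_width: 0.0518
1061 [0.45860333 0.37911948 0.18988749] [0.43313977 0.37239165 0.15534704] [0.49225772 0.38580568 0.19375437]
((0.4628845453262329, 0.37868040800094604), (0.011152026243507862, 0.05909014865756035), 86.66057586669922) [0.46105441 0.37899684 0.19164288]
t 2.62 tcp [0.4636 0.3756 0.2812] down [-0. -0. -1.] jawyaw 85.98 w 0.0513 F [ 0.3  0.  -0. ] j6 -0.9
travel [12.32 -0.06  0.05]
twist -0.0 or 3.141
```

```bash
python3 -m handwheel '[{"travel":[4,0.2,0],"twist":0,"grip":0.2},{"travel":[8,0.2,0],"twist":0,"grip":0.2},{"travel":[11,0.2,0],"twist":0,"grip":0.2},{"travel":[12.3,0.2,0],"twist":0,"grip":0.2},{"travel":[12.3,0.2,0],"twist":0,"grip":-1},{"travel":[12.3,0.2,0],"twist":0,"grip":-1},{"travel":[12.3,0.2,0],"twist":0,"grip":-1},{"travel":[12.3,0.2,0],"twist":0,"grip":-1},{"travel":[12.3,0.2,0],"twist":0,"grip":-1}]'
python3 -m handwheel '[{"travel":[-2,0,0],"twist":0,"grip":-1},{"travel":[-4,0,0],"twist":0,"grip":-1},{"travel":[-6.5,0,0],"twist":0,"grip":-1},{"travel":[-7.5,0,0],"twist":0,"grip":-1}]'
python3 - <<'E'
from h import *
p=env.camera("side");save(p,"s2",(60,60,360,285),2.6)
go((.432,.08,.24),(.432,.08,.153),jaw=90)
E
```

```text
t: 3.75
tcp_pos: [0.4651, 0.3788, 0.16]
orientation: [0.026, 0.706, -0.023, 0.708]
force: [-0.3, 9.7, -0.6]
grip_width: 0.0109
t: 4.25
tcp_pos: [0.4651, 0.3776, 0.2353]
orientation: [0.026, 0.706, -0.024, 0.708]
force: [-1.1, -0.3, -2.1]
grip_width: 0.0108
t 4.3 tcp [0.4652 0.3776 0.2359] down [ 0.003  0.002 -1.   ] jawyaw 85.94 w 0.0116 F [-0.3  0.4 -0.9] j6 -0.9
travel [ -0.48 -29.92  -1.21]
travel [  8.22 -29.94  -1.23]
twist -0.071 or 3.071
```

View pics/s2.png

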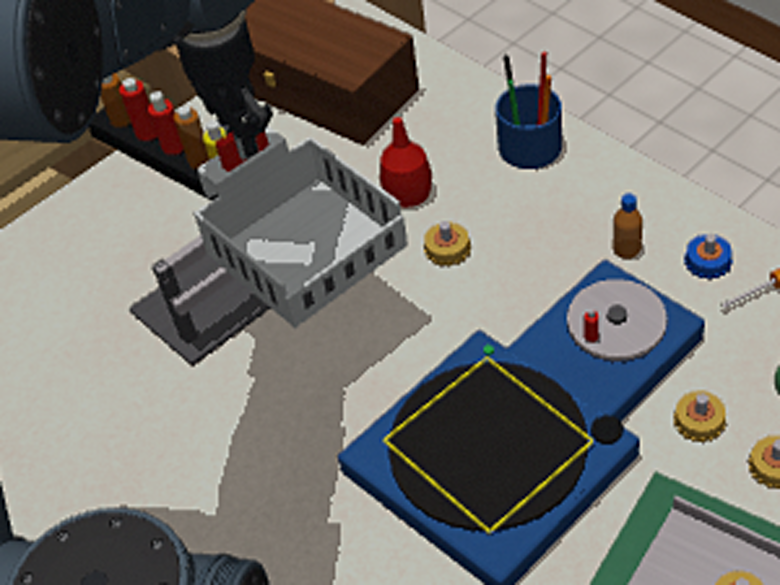

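The basket hangs level in the grip, clear of the rail, with its bottom about 135 mm up. Now I carry it to the turntable.

```bash
python3 -m handwheel '[{"travel":[-0.4,-3,0],"twist":0,"grip":-1},{"travel":[-0.4,-7,0],"twist":0,"grip":-1},{"travel":[-0.4,-11,0],"twist":0,"grip":-1},{"travel":[-0.4,-15,-0.2],"twist":0,"grip":-1},{"travel":[-0.4,-19,-0.3],"twist":0,"grip":-1},{"travel":[-0.4,-23,-0.4],"twist":0,"grip":-1},{"travel":[-0.4,-26.5,-0.5],"twist":0,"grip":-1},{"travel":[-0.4,-28.8,-0.5],"twist":0,"grip":-1},{"travel":[-0.4,-29.8,-0.5],"twist":0,"grip":-1},{"travel":[-0.4,-29.8,-0.5],"twist":0,"grip":-1}]'
python3 - <<'E'
from h import *
w,W=shot("wrist");save(w,"w2")
for n in["scene","side"]:
    p,W=shot(n);save(p,n+"2",(160,110,420,305),3)
    c=p["image"];hsv=cv2.cvtColor(c,cv2.COLOR_RGB2HSV).astype(int);h,s,v=hsv[...,0],hsv[...,1],hsv[...,2]
    m=(W[...,0]>.28)&(W[...,0]<.62)&(abs(W[...,1])<.2)&(W[...,2]>.166)&(W[...,2]<.215)&((h<8)|(h>172))&(s>100);print("fin",m.sum(),W[m].mean(0).round(4))
    m=(W[...,0]>.28)&(W[...,0]<.62)&(abs(W[...,1]-.05)<.2)&(W[...,2]>.170)&(W[...,2]<.212)&(s<70)&(v>60);q=W[m]
    print("top",m.sum(),cv2.minAreaRect(q[:,:2].astype(np.float32)))
go((.4395,.080,.165),(.4395,.080,.151))
E
```

```text
t: 5.55
tcp_pos: [0.4385, 0.0802, 0.2372]
orientation: [0.025, 0.707, -0.025, 0.707]
force: [-0.4, -0.2, -2.2]
grip_width: 0.0106
fin 1 [ 0.5207 -0.0128  0.1722]
top 1329 ((0.4352271556854248, 0.009214140474796295), (0.19460369646549225, 0.1783251017332077), 87.6609878540039)
fin 0 [nan nan nan]
top 1343 ((0.43493252992630005, 0.008645795285701752), (0.1944485306739807, 0.1742691546678543), 86.09883880615234)
t 5.7 tcp [0.4386 0.0809 0.2372] down [-0.  0. -1.] jawyaw 85.98 w 0.0113 F [-0.3  0.9 -2.7] j6 -1.42
travel [ 7.22 -0.09  0.1 ]
travel [ 8.62 -0.09  0.1 ]<stdin>:6: RuntimeWarning: Mean of empty slice.
  ret = um.true_divide(
```

View pics/side2.png

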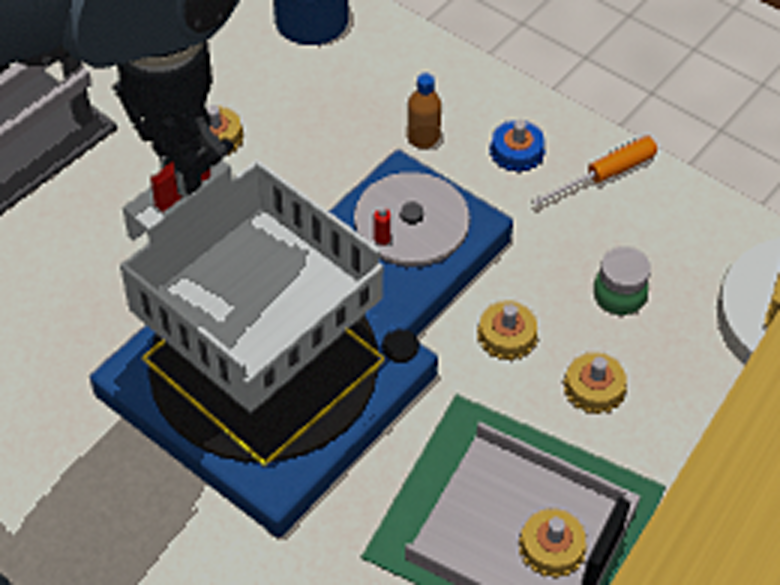

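View pics/scene2.png

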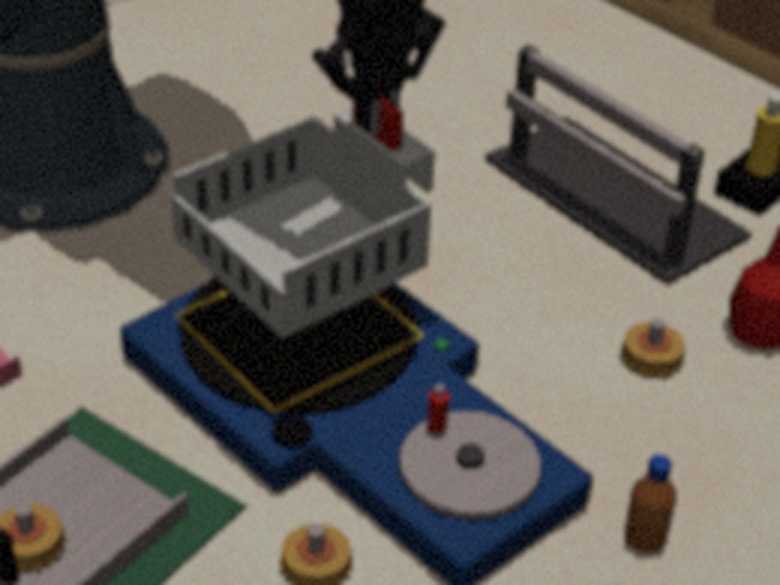

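Basket centre measures (.434,-.007), above the turntable centre at (.432,-.006), so I lower it.

```bash
python3 -m handwheel '[{"travel":[3,0,-0.1],"twist":0,"grip":-1},{"travel":[6,0,-0.1],"twist":0,"grip":-1},{"travel":[7.6,0,-0.1],"twist":0,"grip":-1},{"travel":[8.2,0,-0.1],"twist":0,"grip":-1},{"travel":[8.5,0,-0.1],"twist":0,"grip":-1},{"travel":[8.5,0,-0.1],"twist":0,"grip":-1}]'
python3 -m handwheel '[{"travel":[0.1,0,0],"twist":0,"grip":-1},{"travel":[0.1,0,0],"twist":0,"grip":0},{"travel":[0.1,0,0],"twist":0,"grip":0},{"travel":[0.1,0,0],"twist":0,"grip":0},{"travel":[-3,0,0],"twist":0,"grip":0},{"travel":[-8,0,0],"twist":0,"grip":0},{"travel":[-12,0,0],"twist":0,"grip":0},{"travel":[-12,0,0],"twist":0,"grip":0}]'
python3 - <<'E'
from h import *
for n in["scene","side"]:
    p,W=shot(n);save(p,n+"3",(160,110,420,305),3)
    c=p["image"];hsv=cv2.cvtColor(c,cv2.COLOR_RGB2HSV).astype(int);h,s,v=hsv[...,0],hsv[...,1],hsv[...,2]
    m=(W[...,0]>.28)&(W[...,0]<.62)&(abs(W[...,1]-.05)<.2)&(W[...,2]>.09)&(W[...,2]<.125)&(s<70)&(v>60);q=W[m]
    print("top",m.sum(),cv2.minAreaRect(q[:,:2].astype(np.float32)),q[:,2].max())
    m=(abs(W[...,0]-.433)<.06)&(abs(W[...,1]+.006)<.06);print("floor z",np.median(W[m][:,2]))
go((.4395,.080,.165),(.4395,.080,.151))
E
```

```text
t: 6.45
tcp_pos: [0.4378, 0.0805, 0.1527]
orientation: [0.025, 0.706, -0.025, 0.707]
force: [0.2, 0.4, -2.6]
grip_width: 0.0112
t: 7.45
tcp_pos: [0.4387, 0.0804, 0.2749]
orientation: [0.025, 0.705, -0.025, 0.709]
force: [-0.0, -0.3, -1.1]
grip_width: 0.0428
top 932 ((0.4831342101097107, 0.007272787392139435), (0.19580376148223877, 0.2743239998817444), 87.13590240478516) 0.12477488249309932
floor z 0.5110054972216891
top 1005 ((0.4833933711051941, 0.005548916757106781), (0.19485007226467133, 0.272991418838501), 86.09420013427734) 0.12495910899635732
floor z 0.4172146103938902
t 7.55 tcp [0.4373 0.0803 0.2719] down [-0. -0. -1.] jawyaw 85.94 w 0.0429 F [ 0.1  0.3 -1.2] j6 -1.42
travel [10.69 -0.02  0.22]
travel [ 1.209e+01 -1.000e-02  2.200e-01]
```

View pics/side3.png

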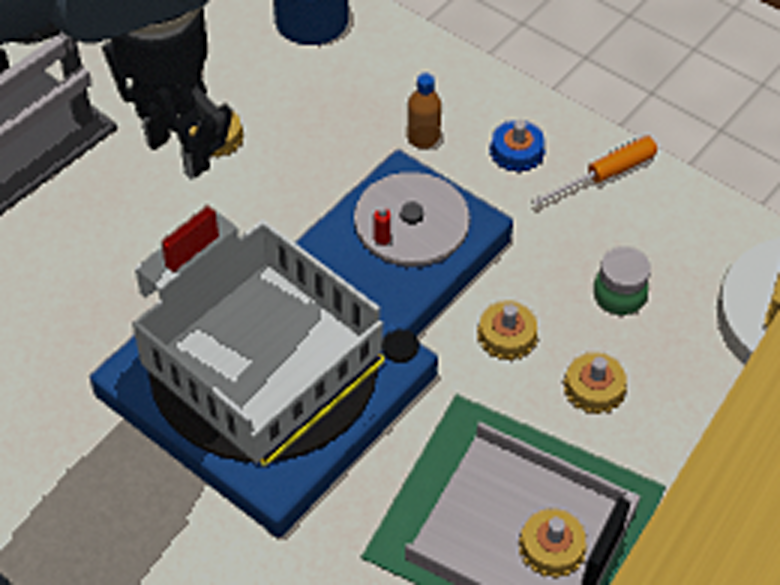

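Run:
```python
from h import *
for n in["scene","side"]:
    p,W=shot(n)
    c=p["image"];hsv=cv2.cvtColor(c,cv2.COLOR_RGB2HSV).astype(int);h,s,v=hsv[...,0],hsv[...,1],hsv[...,2]
    m=(W[...,0]>.3)&(W[...,0]<.545)&(abs(W[...,1]-.03)<.15)&(W[...,2]>.09)&(W[...,2]<.126)&(s<70)&(v>60);q=W[m]
    print("top",m.sum(),cv2.minAreaRect(q[:,:2].astype(np.float32)))
    m=(abs(W[...,0]-.434)<.08)&(abs(W[...,1])<.1)&(W[...,2]<.065)&(W[...,2]>.03);q=W[m];print("floor z",np.median(q[:,2]))
    m=(h>22)&(h<35)&(s>120)&(W[...,2]>.04)&(W[...,2]<.06)&(W[...,1]<0)&(abs(W[...,0]-.43)<.12);q=W[m];print("line",q.mean(0),q.min(0),q.max(0),cv2.minAreaRect(q[:,:2].astype(np.float32)))
    m=(W[...,0]>.3)&(W[...,0]<.56)&(abs(W[...,1]-.08)<.05)&(W[...,2]>.145)&((h<8)|(h>172))&(s>100);print("fin",m.sum(),W[m].mean(0).round(4))
```

```text
top 932 ((0.43520113825798035, 0.009884282946586609), (0.19588562846183777, 0.17893004417419434), 86.02427673339844)
floor z 0.05139389162474284
line [ 0.44375817 -0.12221157  0.04761454] [ 0.35316192 -0.48749687  0.04054865] [ 0.54083176 -0.01399671  0.05639917] ((0.4901350140571594, -0.25181567668914795), (0.18826791644096375, 0.4479486346244812), 13.473551750183105)
fin 242 [0.4457 0.0749 0.2143]
top 1028 ((0.43380045890808105, 0.008283600211143494), (0.19489765167236328, 0.17491592466831207), 86.57173156738281)
floor z 0.05544717309757241
line [ 0.42717516 -0.09512071  0.05160778] [ 0.3301332  -0.38210424  0.0403971 ] [ 0.5292303  -0.04619467  0.05738952] ((0.4649121165275574, -0.18796834349632263), (0.1671973168849945, 0.3537026047706604), 18.25078582763672)
fin 215 [0.435  0.0754 0.17  ]
```

The basket stands centred (≈(.434,-.007)) and level on the turntable. Next is the barrel already on the tray, which I'll shift to a rear slot.

Run:
```python
from h import *
go((.4655,-.33,.24),(.4655,-.33,.16),jaw=11)
```

```text
t 7.65 tcp [0.437  0.0803 0.2711] down [-0.002 -0.    -1.   ] jawyaw 85.94 w 0.0425 F [-0.6 -0.1 -0.2] j6 -1.42
travel [  3.11 -40.72   5.75]
travel [ 11.11 -40.72   5.77]
twist 1.308 or -1.834
```

```bash
python3 -m handwheel '[{"travel":[1,-5,0.8],"twist":0.17,"grip":0},{"travel":[1,-10.5,1.5],"twist":0.35,"grip":0},{"travel":[2,-16.5,2.2],"twist":0.52,"grip":0},{"travel":[3,-22.5,3],"twist":0.7,"grip":0},{"travel":[4,-28.5,4],"twist":0.87,"grip":0},{"travel":[6,-34,4.8],"twist":1.05,"grip":0},{"travel":[8,-38,5.5],"twist":1.22,"grip":0},{"travel":[10,-40.7,5.8],"twist":1.308,"grip":0},{"travel":[11,-40.7,5.8],"twist":1.308,"grip":0},{"travel":[11,-40.7,5.8],"twist":1.308,"grip":0}]'
cat >> h.py <<'E'
def barrels(W,c,hi=.056):
    """arbor-top/drum circles from a wrist cloud: brass-coloured drum pixels"""
    hsv=cv2.cvtColor(c,cv2.COLOR_RGB2HSV).astype(int);h,s,v=hsv[...,0],hsv[...,1],hsv[...,2]
    m=((h>8)&(h<30)&(s>90)&(W[...,2]>.012)&(W[...,2]<.034)).astype(np.uint8)
    n,l,st,ce=cv2.connectedComponentsWithStats(cv2.morphologyEx(m,cv2.MORPH_CLOSE,np.ones((9,9))))
    for i in range(1,n):
        if st[i,4]<300: continue
        q=W[(l==i)&(m>0)];cc,r=cv2.minEnclosingCircle(q[:,:2].astype(np.float32))
        print("brass",np.round(ce[i]),st[i,4],np.round(cc,4),round(r,4),"z",np.round(np.percentile(q[:,2],90),3))
def plate(W,c):
    m=(W[...,2]>.068)&(W[...,2]<.095)&(W[...,0]<.6)&(W[...,1]<-.3);q=W[m];print("plate",m.sum(),cv2.minAreaRect(q[:,:2].astype(np.float32)) if m.sum()>5 else "",q[:,2].max() if m.sum() else "")
E
python3 - <<'E'
from h import *
w,W=shot("wrist");save(w,"w4");barrels(W,w["image"]);plate(W,w["image"]);go((.4655,-.33,.034),jaw=11)
E
```

```text
t: 8.9
tcp_pos: [0.466, -0.3287, 0.161]
orientation: [0.449, 0.547, -0.449, 0.545]
force: [1.1, -0.0, 0.8]
grip_width: 0.0425
brass [511.  34.] 3828 [ 0.6312 -0.1563] 0.0298 z 0.023
brass [469. 154.] 2810 [ 0.6347 -0.2596] 0.0296 z 0.023
brass [277. 190.] 2712 [ 0.4628 -0.3273] 0.0305 z 0.03
brass [408. 292.] 1341 [ 0.6281 -0.4243] 0.0302 z 0.018
plate 2843 ((0.3932298719882965, -0.48717665672302246), (0.32994431257247925, 0.1230497807264328), 37.91657638549805) 0.09499956630563128
t 8.95 tcp [ 0.4665 -0.3288  0.1619] down [-0.001  0.001 -1.   ] jawyaw 11.09 w 0.0427 F [ 0.4 -0.2  0.1] j6 -0.89
travel [12.79 -0.11  0.11]
twist 0.002 or -3.14
```

View pics/w4.png

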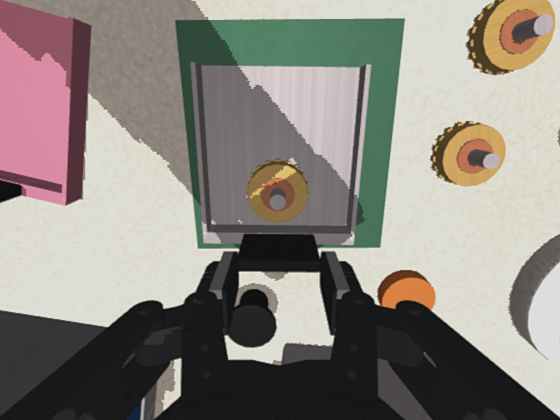

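The wrist view shows the barrel at (277,190), centred on the steel tray, with the pink look-alike at left and the other two brass barrels at right. I grip it by the arbor.

```bash
python3 -m handwheel '[{"travel":[5,-0.2,0],"twist":0,"grip":0},{"travel":[10,-0.2,0],"twist":0,"grip":0},{"travel":[12,-0.2,0],"twist":0,"grip":0},{"travel":[12.9,-0.2,0],"twist":0,"grip":0},{"travel":[12.9,-0.2,0],"twist":0,"grip":-1},{"travel":[12.9,-0.2,0],"twist":0,"grip":-1},{"travel":[12.9,-0.2,0],"twist":0,"grip":-1},{"travel":[12.9,-0.2,0],"twist":0,"grip":-1}]'
python3 - <<'E'
from h import *
go((.4334,-.3435,.05),(.4334,-.3435,.034),jaw=11)
E
```

```text
t: 9.95
tcp_pos: [0.4653, -0.3305, 0.0346]
orientation: [0.45, 0.545, -0.45, 0.546]
force: [0.8, 1.9, 6.9]
grip_width: 0.0112
t 9.95 tcp [ 0.4653 -0.3305  0.0346] down [ 0.002 -0.001 -1.   ] jawyaw 11.0 w 0.0112 F [0.8 1.9 6.9] j6 -0.89
travel [-1.54 -3.38  0.67]
travel [ 0.06 -3.38  0.67]
twist 0.0 or -3.142
```

```bash
python3 -m handwheel '[{"travel":[-1,0,0],"twist":0,"grip":-1},{"travel":[-2,-1,0.3],"twist":0,"grip":-1},{"travel":[-2,-3.4,0.7],"twist":0,"grip":-1},{"travel":[-2,-3.4,0.7],"twist":0,"grip":-1}]'
python3 - <<'E'
from h import *
p=env.camera("side");save(p,"s5",(250,200,420,330),4)
go((.4334,-.3435,.034),jaw=11)
E
```

```text
t: 10.45
tcp_pos: [0.4313, -0.3442, 0.054]
orientation: [0.45, 0.545, -0.45, 0.545]
force: [-0.3, 0.5, -0.1]
grip_width: 0.0115
t 10.5 tcp [ 0.4321 -0.344   0.0539] down [ 0. -0. -1.] jawyaw 10.92 w 0.0116 F [ 0.1  0.8 -0.6] j6 -0.95
travel [ 1.99  0.13 -0.03]
twist -0.001 or 3.14
```

View pics/s5.png

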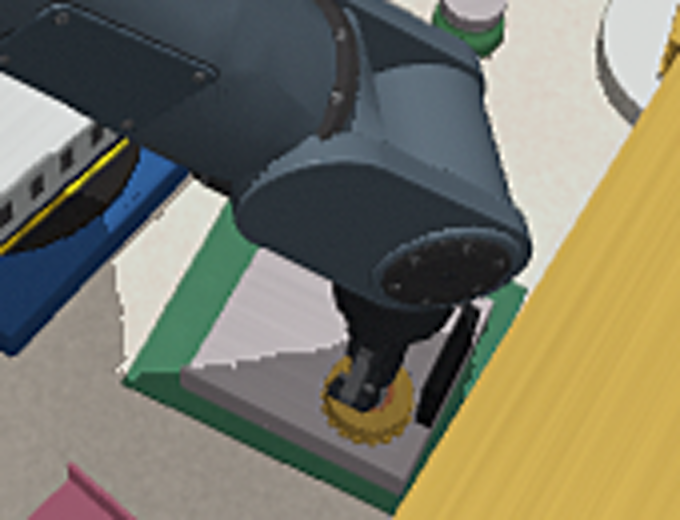

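```bash
python3 -m handwheel '[{"travel":[1,0.1,0],"twist":0,"grip":-1},{"travel":[1.9,0.1,0],"twist":0,"grip":-1},{"travel":[1.9,0.1,0],"twist":0,"grip":-1},{"travel":[1.9,0.1,0],"twist":0,"grip":-0.2},{"travel":[1.9,0.1,0],"twist":0,"grip":-0.2},{"travel":[-2,0.1,0],"twist":0,"grip":-0.2},{"travel":[-7,0.1,0],"twist":0,"grip":-0.2},{"travel":[-11,0.1,0],"twist":0,"grip":0},{"travel":[-12,0.1,0],"twist":0,"grip":0}]'
python3 - <<'E'
from h import *
w,W=shot("wrist");save(w,"w5");barrels(W,w["image"])
go((.6365,-.2605,.14),(.6365,-.2605,.027),jaw=11)
E
```

```text
t: 11.62
tcp_pos: [0.4344, -0.3439, 0.1758]
orientation: [0.45, 0.544, -0.45, 0.547]
force: [-0.3, 0.4, 0.0]
grip_width: 0.0428
brass [532.  30.] 2684 [ 0.6282 -0.1595] 0.0285 z 0.023
brass [495. 141.] 2652 [ 0.6345 -0.2597] 0.0295 z 0.023
brass [278. 182.] 2490 [ 0.4316 -0.3397] 0.0304 z 0.03
brass [432. 282.] 1935 [ 0.6286 -0.4246] 0.0307 z 0.019
t 11.68 tcp [ 0.4342 -0.3438  0.1755] down [ 0.002 -0.002 -1.   ] jawyaw 11.01 w 0.0423 F [ 0.3 -0.6  1.6] j6 -0.95
travel [ 3.58 21.44 -4.33]
travel [14.88 21.42 -4.36]
twist 0.0 or -3.142
```

View pics/w5.png

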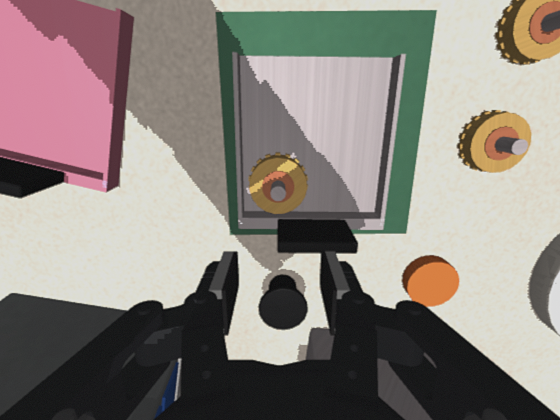

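```bash
python3 -m handwheel '[{"travel":[0,6,-1.2],"twist":0,"grip":0},{"travel":[1,12,-2.4],"twist":0,"grip":0},{"travel":[3,18,-3.6],"twist":0,"grip":0},{"travel":[6,21.4,-4.3],"twist":0,"grip":0},{"travel":[11,21.4,-4.4],"twist":0,"grip":0},{"travel":[14.2,21.4,-4.4],"twist":0,"grip":0},{"travel":[14.9,21.4,-4.4],"twist":0,"grip":0},{"travel":[14.9,21.4,-4.4],"twist":0,"grip":-1},{"travel":[14.9,21.4,-4.4],"twist":0,"grip":-1},{"travel":[14.9,21.4,-4.4],"twist":0,"grip":-1}]'
python3 -m handwheel '[{"travel":[0,0,0],"twist":0,"grip":-1},{"travel":[-3,0,0],"twist":0,"grip":-1},{"travel":[-8,0,0],"twist":0,"grip":-1},{"travel":[-8,0,0],"twist":0,"grip":-1}]'
python3 - <<'E'
from h import *
go((.504,-.330,.11),(.504,-.330,.06),(.504,-.330,.034),jaw=11)
E
```

```text
t: 12.92
tcp_pos: [0.6358, -0.2596, 0.0256]
orientation: [0.45, 0.545, -0.45, 0.546]
force: [-0.5, -0.1, 1.3]
grip_width: 0.0116
t: 13.42
tcp_pos: [0.6372, -0.2602, 0.1088]
orientation: [0.45, 0.543, -0.449, 0.548]
force: [-0.6, -0.2, -0.9]
grip_width: 0.0119
t 13.43 tcp [ 0.6372 -0.2602  0.1088] down [ 0.007 -0.003 -1.   ] jawyaw 11.0 w 0.0119 F [-0.6 -0.2 -0.9] j6 -0.65
travel [ -0.18 -14.41   4.31]
travel [  4.82 -14.44   4.29]
travel [  7.42 -14.45   4.28]
twist 0.0 or -3.142
```

```bash
python3 -m handwheel '[{"travel":[0,-5,1.5],"twist":0,"grip":-1},{"travel":[0,-10,3],"twist":0,"grip":-1},{"travel":[0,-13.5,4],"twist":0,"grip":-1},{"travel":[1.5,-14.4,4.3],"twist":0,"grip":-1},{"travel":[5,-14.4,4.3],"twist":0,"grip":-1},{"travel":[7,-14.4,4.3],"twist":0,"grip":-1},{"travel":[7.5,-14.4,4.3],"twist":0,"grip":-1},{"travel":[7.5,-14.4,4.3],"twist":0,"grip":-1},{"travel":[7.5,-14.4,4.3],"twist":0,"grip":-0.2},{"travel":[7.5,-14.4,4.3],"twist":0,"grip":-0.2}]'
python3 -m handwheel '[{"travel":[0,0,0],"twist":0,"grip":-0.2},{"travel":[-3,0,0],"twist":0,"grip":-0.2},{"travel":[-8,0,0],"twist":0,"grip":-0.2},{"travel":[-12,0,0],"twist":0,"grip":0},{"travel":[-13,0,0],"twist":0,"grip":0}]'
python3 - <<'E'
from h import *
w,W=shot("wrist");save(w,"w6");barrels(W,w["image"])
go((.6345,-.1585,.14),(.6345,-.1585,.027),jaw=11)
E
```

```text
t: 14.68
tcp_pos: [0.5024, -0.3286, 0.0289]
orientation: [0.45, 0.546, -0.45, 0.546]
force: [-0.1, -0.5, -0.2]
grip_width: 0.0341
t: 15.3
tcp_pos: [0.503, -0.3296, 0.1618]
orientation: [0.45, 0.544, -0.45, 0.547]
force: [-0.2, -0.9, -0.3]
grip_width: 0.0429
brass [467.  29.] 3175 [ 0.6312 -0.1562] 0.0296 z 0.024
brass [206. 187.] 2769 [ 0.4322 -0.3403] 0.0302 z 0.03
brass [278. 188.] 2697 [ 0.5014 -0.3283] 0.0306 z 0.03
brass [381. 286.] 1326 [ 0.6289 -0.4245] 0.0302 z 0.019
t 15.35 tcp [ 0.5028 -0.3294  0.1615] down [ 0.002 -0.002 -1.   ] jawyaw 11.01 w 0.0426 F [ 0.2 -1.4  0.7] j6 -0.85
travel [  2.15  16.18 -14.27]
travel [ 13.45  16.16 -14.3 ]
twist 0.0 or -3.141
```

View pics/w6.png

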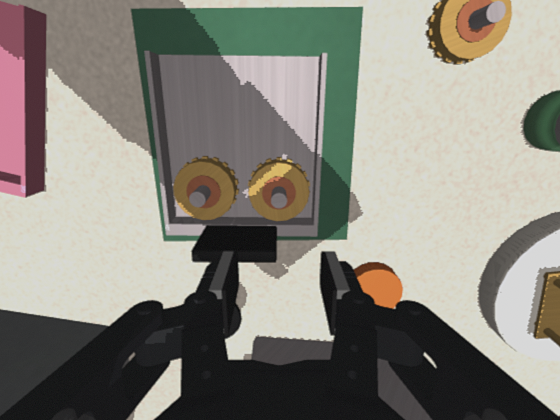

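```bash
python3 -m handwheel '[{"travel":[0,4.5,-4],"twist":0,"grip":0},{"travel":[0,9,-8],"twist":0,"grip":0},{"travel":[1,13.5,-12],"twist":0,"grip":0},{"travel":[3,16.2,-14.3],"twist":0,"grip":0},{"travel":[8,16.2,-14.3],"twist":0,"grip":0},{"travel":[12.5,16.2,-14.3],"twist":0,"grip":0},{"travel":[13.4,16.2,-14.3],"twist":0,"grip":0},{"travel":[13.4,16.2,-14.3],"twist":0,"grip":-1},{"travel":[13.4,16.2,-14.3],"twist":0,"grip":-1},{"travel":[13.4,16.2,-14.3],"twist":0,"grip":-1}]'
python3 -m handwheel '[{"travel":[0,0,0],"twist":0,"grip":-1},{"travel":[-3,0,0],"twist":0,"grip":-1},{"travel":[-8,0,0],"twist":0,"grip":-1},{"travel":[-9,0,0],"twist":0,"grip":-1},{"travel":[-9,0,0],"twist":0,"grip":-1}]'
python3 - <<'E'
from h import *
go((.4915,-.2645,.115),(.4915,-.2645,.06),(.4915,-.2645,.034),jaw=11)
E
```

```text
t: 16.6
tcp_pos: [0.6347, -0.158, 0.0269]
orientation: [0.45, 0.545, -0.449, 0.546]
force: [-0.2, 0.5, 3.5]
grip_width: 0.0118
t: 17.23
tcp_pos: [0.6339, -0.1577, 0.1157]
orientation: [0.45, 0.545, -0.45, 0.546]
force: [0.1, 0.7, -1.8]
grip_width: 0.0117
t 17.23 tcp [ 0.6339 -0.1577  0.1157] down [ 0.001 -0.    -1.   ] jawyaw 11.0 w 0.0117 F [ 0.1  0.7 -1.8] j6 -0.51
travel [  0.06 -16.02   7.77]
travel [  5.56 -16.02   7.76]
travel [  8.16 -16.02   7.76]
twist 0.0 or -3.142
```

```bash
python3 -m handwheel '[{"travel":[0,-4.5,2],"twist":0,"grip":-1},{"travel":[0,-9,4],"twist":0,"grip":-1},{"travel":[0,-13.5,6.2],"twist":0,"grip":-1},{"travel":[0.5,-16,7.8],"twist":0,"grip":-1},{"travel":[4,-16,7.8],"twist":0,"grip":-1},{"travel":[7,-16,7.8],"twist":0,"grip":-1},{"travel":[8,-16,7.8],"twist":0,"grip":-1},{"travel":[8,-16,7.8],"twist":0,"grip":-1},{"travel":[8,-16,7.8],"twist":0,"grip":-0.2},{"travel":[8,-16,7.8],"twist":0,"grip":-0.2}]'
python3 -m handwheel '[{"travel":[0,0,0],"twist":0,"grip":-0.2},{"travel":[-3,0,0],"twist":0,"grip":-0.2},{"travel":[-8,0,0],"twist":0,"grip":-0.2},{"travel":[-13,0,0],"twist":0,"grip":0},{"travel":[-16,0,0],"twist":0,"grip":0}]'
python3 - <<'E'
from h import *
w,W=shot("wrist");save(w,"w7");barrels(W,w["image"])
p,W=shot("scene");barrels(W,p["image"])
go((.6465,.2575,.2),(.6465,.2575,.14),jaw=11)
E
```

```text
t: 18.48
tcp_pos: [0.4919, -0.2648, 0.0356]
orientation: [0.45, 0.545, -0.45, 0.546]
force: [-0.2, 0.3, 0.3]
grip_width: 0.034
t: 19.1
tcp_pos: [0.4922, -0.265, 0.1981]
orientation: [0.45, 0.545, -0.45, 0.547]
force: [-0.1, 0.1, -0.1]
grip_width: 0.0425
brass [277. 204.] 4200 [ 0.4946 -0.2944] 0.0639 z 0.03
brass [215. 232.] 1851 [ 0.4318 -0.3404] 0.0304 z 0.03
brass [380.  50.] 1258 [-0.1431  1.2109] 0.178 z 0.024
brass [181. 287.] 1025 [ 0.4649 -0.3046] 0.0786 z 0.029
brass [354. 355.] 351 [ 0.8956 -0.1229] 0.0436 z 0.024
brass [173. 354.] 494 [ 0.6329 -0.4264] 0.0313 z 0.018
t 19.2 tcp [ 0.4929 -0.2655  0.1989] down [ 0.005 -0.003 -1.   ] jawyaw 11.0 w 0.0432 F [-0.4 -0.8 -0.4] j6 -0.77
travel [ -0.2   25.06 -48.41]
travel [  5.79  25.03 -48.44]
twist 0.0 or -3.142
```

View pics/w7.png

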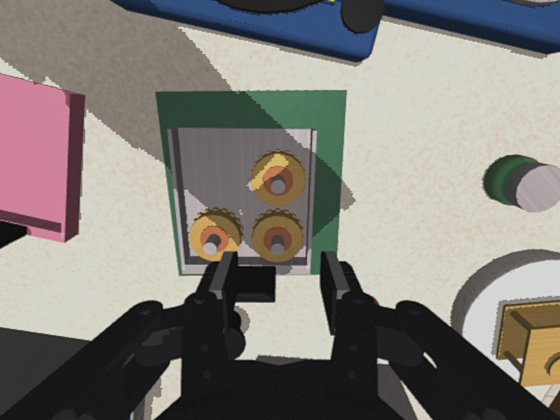

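Three barrels now sit in slots at (215,232), (277,240) and (278,182). Next is the far barrel, which I look at from above first.

```bash
python3 -m handwheel '[{"travel":[0,2.5,-5],"twist":0,"grip":0},{"travel":[0,5.2,-10.4],"twist":0,"grip":0},{"travel":[0,8,-16],"twist":0,"grip":0},{"travel":[0,10.7,-21.5],"twist":0,"grip":0},{"travel":[0,13.5,-27],"twist":0,"grip":0},{"travel":[0,16.2,-32],"twist":0,"grip":0},{"travel":[0,19,-37.5],"twist":0,"grip":0},{"travel":[0,22,-43],"twist":0,"grip":0},{"travel":[1,24,-47],"twist":0,"grip":0},{"travel":[2,25,-48.4],"twist":0,"grip":0}]'
python3 - <<'E'
from h import *
w,W=shot("wrist");save(w,"w8");barrels(W,w["image"])
for n in("scene","side"):
    p,W=shot(n)
    for r in env.regions_of("barrel1",p):
        if r["p"]>.3:
            q=W[r["pixels"]];q=q[q[:,2]>.012]; print(n,np.round(r["location"]),round(r["p"],2),cv2.minEnclosingCircle(q[:,:2].astype(np.float32)))
go((.6465,.2575,.027),jaw=11)
E
```

```text
t: 20.45
tcp_pos: [0.6444, 0.2603, 0.1736]
orientation: [0.449, 0.546, -0.449, 0.546]
force: [-0.2, -0.9, -0.4]
grip_width: 0.0427
brass [280. 188.] 2233 [0.6445 0.2588] 0.0289 z 0.023
scene [369. 318.] 0.88 ((0.845104455947876, -0.019725216552615166), 0.030608512461185455)
scene [173. 293.] 0.84 ((0.5081691145896912, -0.3304627239704132), 0.03540557622909546)
scene [378. 228.] 0.63 ((0.6501742601394653, 0.2563263475894928), 0.029806068167090416)
scene [160. 279.] 0.61 ((0.4500468969345093, -0.343458890914917), 0.060173746198415756)
scene [197. 278.] 0.55 ((0.4932405352592468, -0.2626749575138092), 0.032028261572122574)
side [353. 279.] 0.82 ((0.5014023780822754, -0.33013057708740234), 0.02928280085325241)
side [331. 157.] 0.65 ((0.840462327003479, -0.018849967047572136), 0.03096046671271324)
side [234. 150.] 0.6 ((0.6459696888923645, 0.25399789214134216), 0.03234724700450897)
side [344. 302.] 0.59 ((0.43348076939582825, -0.34208372235298157), 0.030729470774531364)
side [329. 266.] 0.57 ((0.4907154440879822, -0.2647857367992401), 0.03095557913184166)
t 20.7 tcp [0.6447 0.2566 0.1754] down [-0. -0. -1.] jawyaw 10.94 w 0.0427 F [-0.1  0.6  0.2] j6 0.12
travel [14.84  0.19 -0.06]
twist -0.001 or 3.14
```

View pics/w8.png

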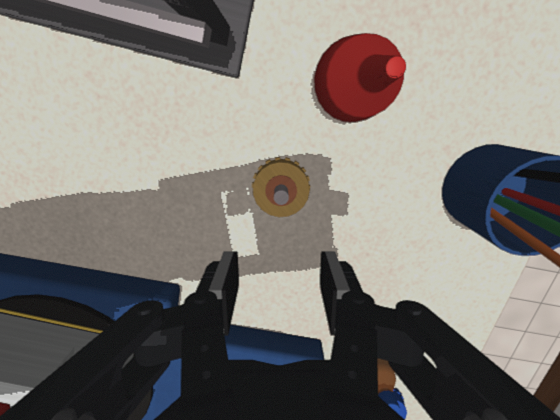

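The wrist view shows the barrel at (280,188), directly ahead of the hand, with the blower well clear. I descend and grip it.

```bash
python3 -m handwheel '[{"travel":[5,0.1,0],"twist":0,"grip":0},{"travel":[10,0.2,0],"twist":0,"grip":0},{"travel":[14,0.2,0],"twist":0,"grip":0},{"travel":[14.8,0.2,0],"twist":0,"grip":0},{"travel":[14.8,0.2,0],"twist":0,"grip":-1},{"travel":[14.8,0.2,0],"twist":0,"grip":-1},{"travel":[14.8,0.2,0],"twist":0,"grip":-1},{"travel":[13,0.2,0],"twist":0,"grip":-1},{"travel":[8,0.2,0],"twist":0,"grip":-1},{"travel":[2,0.2,0],"twist":0,"grip":-1}]'
python3 - <<'E'
from h import *
go((.42,-.2785,.175),(.42,-.2785,.12),(.42,-.2785,.035),jaw=11)
E
```

```text
t: 21.95
tcp_pos: [0.6462, 0.2584, 0.1575]
orientation: [0.45, 0.546, -0.45, 0.545]
force: [1.1, 0.3, -0.0]
grip_width: 0.0113
t 21.95 tcp [0.6462 0.2584 0.1575] down [-0.001 -0.    -1.   ] jawyaw 11.01 w 0.0113 F [ 1.1  0.3 -0. ] j6 0.12
travel [ -1.73 -32.46  48.38]
travel [  3.77 -32.45  48.38]
travel [ 12.27 -32.45  48.38]
twist 0.0 or -3.141
```

```bash
python3 -m handwheel '[{"travel":[-3,-2.5,4],"twist":0,"grip":-1},{"travel":[-3.5,-6,9],"twist":0,"grip":-1},{"travel":[-3.5,-9.5,14],"twist":0,"grip":-1},{"travel":[-3.5,-13,19],"twist":0,"grip":-1},{"travel":[-3.5,-16.4,24.5],"twist":0,"grip":-1},{"travel":[-3.5,-20,30],"twist":0,"grip":-1},{"travel":[-3,-23.5,35],"twist":0,"grip":-1},{"travel":[-2,-27,40],"twist":0,"grip":-1},{"travel":[-1,-30.3,45],"twist":0,"grip":-1},{"travel":[0,-32.4,48.4],"twist":0,"grip":-1}]'
python3 - <<'E'
from h import *
p,W=shot("side");save(p,"s9",(250,170,420,330),4)
go((.42,-.2785,.06),(.42,-.2785,.034),jaw=11)
E
```

```text
t: 23.2
tcp_pos: [0.4201, -0.2808, 0.1566]
orientation: [0.45, 0.545, -0.45, 0.546]
force: [1.3, 0.1, -2.1]
grip_width: 0.0115
t 23.25 tcp [ 0.4188 -0.2835  0.1554] down [ 0.    -0.002 -1.   ] jawyaw 10.87 w 0.0111 F [-1.9 -2.3 -2.1] j6 -0.88
travel [ 9.54  0.22 -0.49]
travel [12.14  0.22 -0.49]
twist -0.002 or 3.139
```

View pics/s9.png

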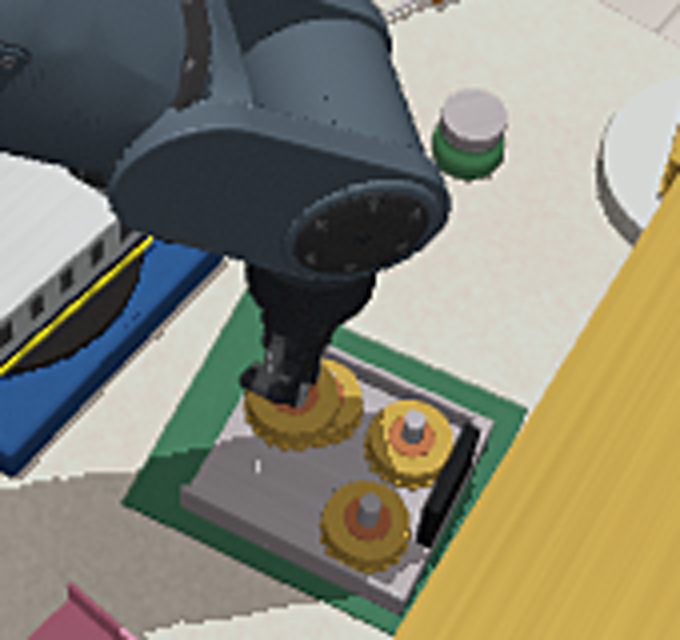

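```bash
python3 -m handwheel '[{"travel":[2,0,0],"twist":0,"grip":-1},{"travel":[6,0,0],"twist":0,"grip":-1}]'
python3 - <<'E'
from h import *
go((.42,-.2785,.034),jaw=11)
E
```

```text
t: 23.5
tcp_pos: [0.4221, -0.2796, 0.097]
orientation: [0.45, 0.544, -0.45, 0.547]
force: [0.6, 0.0, -1.5]
grip_width: 0.0118
t 23.5 tcp [ 0.4221 -0.2796  0.097 ] down [ 0.004 -0.003 -1.   ] jawyaw 10.96 w 0.0118 F [ 0.6  0.  -1.5] j6 -0.87
travel [ 6.3  -0.2  -0.17]
twist -0.001 or 3.141
```

```bash
python3 -m handwheel '[{"travel":[3.5,-0.1,0],"twist":0,"grip":-1},{"travel":[5.7,-0.1,0],"twist":0,"grip":-1},{"travel":[6.1,-0.1,0],"twist":0,"grip":-1},{"travel":[6.1,-0.1,0],"twist":0,"grip":-1},{"travel":[6.1,-0.1,0],"twist":0,"grip":-0.2},{"travel":[6.1,-0.1,0],"twist":0,"grip":-0.2},{"travel":[3,-0.1,0],"twist":0,"grip":-0.2},{"travel":[-2,-0.1,0],"twist":0,"grip":-0.2},{"travel":[-7,-0.1,0],"twist":0,"grip":0.5},{"travel":[-10,-0.1,0],"twist":0,"grip":1}]'
python3 - <<'E'
from h import *
w,W=shot("wrist");save(w,"w9");barrels(W,w["image"])
p,W=shot("side");save(p,"s10",(250,170,420,330),4)
m=(W[...,2]>.076)&(W[...,2]<.095)&(abs(W[...,0]-.47)<.1)&(abs(W[...,1]+.37)<.06);q=W[m];print(m.sum(),q.mean(0) if m.sum() else "")
go((.476,-.3745,.14),jaw=11)
E
```

```text
t: 24.75
tcp_pos: [0.4204, -0.279, 0.1981]
orientation: [0.45, 0.545, -0.45, 0.547]
force: [-0.3, 0.2, -0.1]
grip_width: 0.069
brass [342. 203.] 4266 [ 0.496  -0.2965] 0.0663 z 0.03
brass [278. 205.] 4129 [ 0.4284 -0.3111] 0.0646 z 0.03
brass [424. 307.] 437 [ 0.6313 -0.4104] 0.0248 z 0.019
122 [ 0.47222265 -0.3757546   0.08418811]
t 24.85 tcp [ 0.4212 -0.2796  0.1988] down [ 0.005 -0.004 -1.   ] jawyaw 11.0 w 0.0827 F [ 0.2 -0.7 -1.3] j6 -0.87
travel [ 5.94  3.55 10.34]
twist 0.0 or -3.142
```

View pics/w9.png

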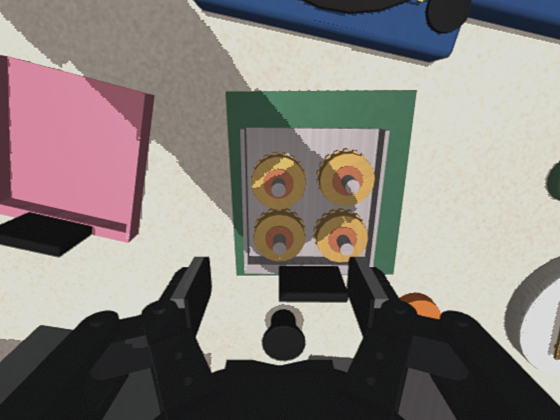

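All four barrels sit 2×2 on the tray at (278,180), (345,180), (278,235) and (341,235). The tray will have to tilt about its own y axis, and the tool can only yaw. So I'll grip the plate across its 70 mm width, with the jaws along tray y, and tip the tray on that pivot against the basket's front wall.

```bash
python3 -m handwheel '[{"travel":[-1,1.8,5],"twist":0,"grip":1},{"travel":[0,3.5,10.3],"twist":0,"grip":1},{"travel":[0,3.5,10.3],"twist":0,"grip":1},{"travel":[0,3.5,10.3],"twist":0,"grip":1}]'
python3 - <<'E'
from h import *
w,W=shot("wrist");save(w,"w11")
m=(W[...,2]>.072)&(W[...,2]<.095)&(abs(W[...,0]-.475)<.06)&(abs(W[...,1]+.375)<.045)
m[300:]=0
q=W[m];print(m.sum(),cv2.minAreaRect(q[:,:2].astype(np.float32)),q[:,2].max())
for n in["scene","side"]:
    p,W=shot(n)
    m=(W[...,2]>.021)&(W[...,2]<.036)&(abs(W[...,0]-.46)<.1)&(abs(W[...,1]+.3)<.1);hsv=cv2.cvtColor(p["image"],cv2.COLOR_RGB2HSV);m&=hsv[...,1]<50
    q=W[m];print(n,cv2.minAreaRect(q[:,:2].astype(np.float32)))
go((.476,-.3745,.04),jaw=11)
E
```

```text
t: 25.35
tcp_pos: [0.4735, -0.3725, 0.1944]
orientation: [0.45, 0.546, -0.45, 0.545]
force: [-0.6, -0.1, -0.7]
grip_width: 0.0855
1226 ((0.47238028049468994, -0.3738125264644623), (0.06936866044998169, 0.012796187773346901), 10.74963092803955) 0.0849608744385123
scene ((0.46214058995246887, -0.3000369071960449), (0.15557551383972168, 0.1667957305908203), 10.449213027954102)
side ((0.46171826124191284, -0.2994154095649719), (0.1563938707113266, 0.1654851734638214), 10.561116218566895)
t 25.5 tcp [ 0.4738 -0.3723  0.1956] down [ 0.  0. -1.] jawyaw 11.03 w 0.0854 F [0.5 0.4 0.2] j6 -0.94
travel [15.56  0.17  0.25]
twist 0.001 or -3.141
```

View pics/w11.png

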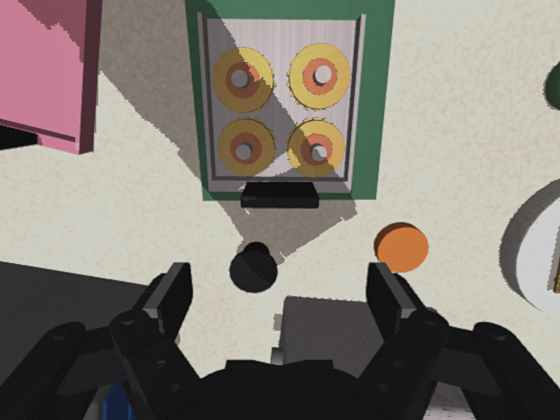

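```bash
python3 -m handwheel '[{"travel":[5,0.1,0.3],"twist":0,"grip":1},{"travel":[10,0.1,0.3],"twist":0,"grip":1},{"travel":[13,0.1,0.3],"twist":0,"grip":1},{"travel":[15,0.1,0.3],"twist":0,"grip":1},{"travel":[15.5,0.1,0.3],"twist":0,"grip":1}]'
python3 -m handwheel '[{"travel":[0,0,0],"twist":0,"grip":0.6},{"travel":[0,0,0],"twist":0,"grip":-1},{"travel":[0,0,0],"twist":0,"grip":-1},{"travel":[0,0,0],"twist":0,"grip":-1}]'
python3 -m handwheel '[{"travel":[-0.5,0,0],"twist":0,"grip":-1},{"travel":[-1,0,0],"twist":0,"grip":-1},{"travel":[-1.5,0,0],"twist":0,"grip":-1},{"travel":[-2,0,0],"twist":0,"grip":-1},{"travel":[-2,0,0],"twist":0,"grip":-1}]'
cat >> h.py <<'E'
def traytilt(W,c,ctr,r=.13,ax=None):
    "tray walls: fit plane to grey floor pixels near ctr"
    hsv=cv2.cvtColor(c,cv2.COLOR_RGB2HSV);return None
E
python3 - <<'E'
from h import *
p,W=shot("side");save(p,"s12",(250,170,450,330),3.8)
p,W=shot("scene");save(p,"c12",(90,220,290,360),3.8)
go((.4755,-.375,.06))
E
```

```text
t: 26.12
tcp_pos: [0.4755, -0.3755, 0.0399]
orientation: [0.45, 0.546, -0.45, 0.545]
force: [0.2, -0.8, -0.0]
grip_width: 0.0854
t: 26.62
tcp_pos: [0.4761, -0.3763, 0.0415]
orientation: [0.45, 0.545, -0.45, 0.546]
force: [-0.1, 0.1, 7.5]
grip_width: 0.0692
t: 27.25
tcp_pos: [0.4758, -0.376, 0.0607]
orientation: [0.45, 0.545, -0.45, 0.546]
force: [1.4, 1.6, -3.6]
grip_width: 0.0688
t 27.35 tcp [ 0.4755 -0.3758  0.0602] down [-0.  0. -1.] jawyaw 11.0 w 0.0692 F [-0.1 -1.  -4.1] j6 -0.94
travel [ 0.02  0.01 -0.08]
```

View pics/s12.png

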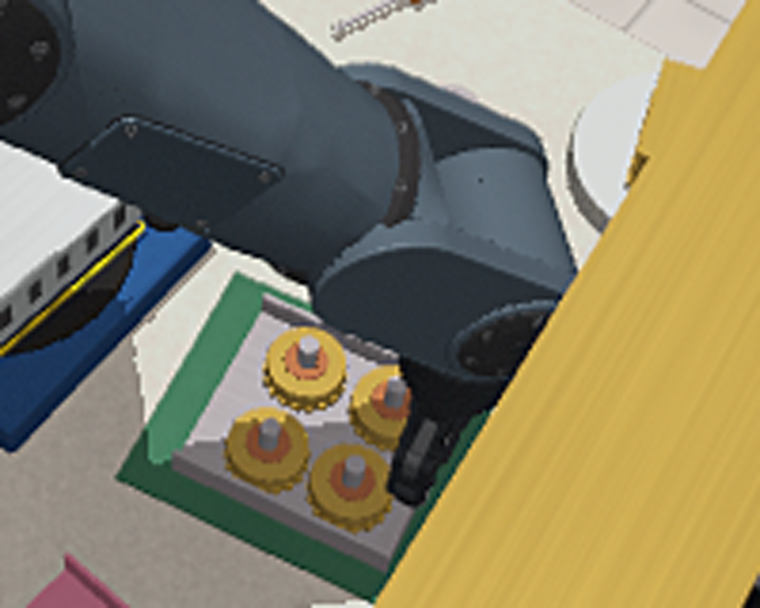

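View pics/c12.png

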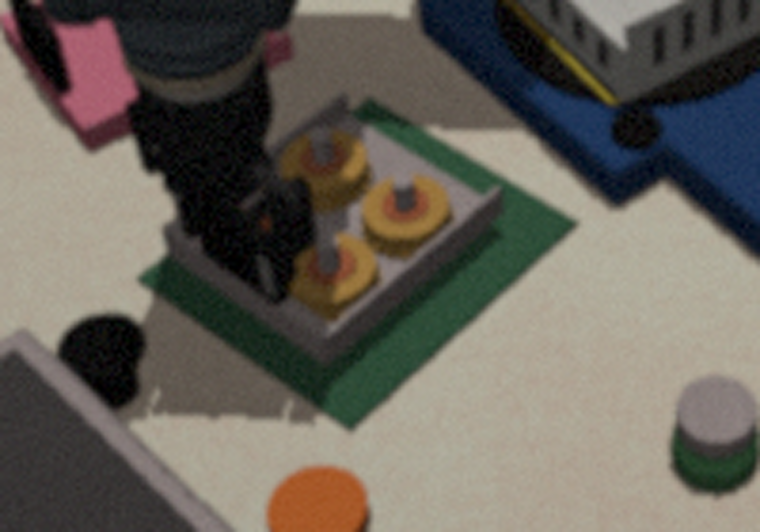

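```bash
cat >> h.py <<'E'
def tilt(n,ctr,rad=.14):
    p,W=shot(n);hsv=cv2.cvtColor(p["image"],cv2.COLOR_RGB2HSV).astype(int);h,s,v=hsv[...,0],hsv[...,1],hsv[...,2]
    m=(h>8)&(h<30)&(s>90)&(np.hypot(W[...,0]-ctr[0],W[...,1]-ctr[1])<rad)&(W[...,2]>.02)
    q=W[m]
    # upper drum faces
    A=np.c_[q[:,:2]-q[:,:2].mean(0),np.ones(len(q))];keep=np.ones(len(q),bool)
    for _ in range(8):
        c=np.linalg.lstsq(A[keep],q[keep,2],rcond=None)[0];r=q[:,2]-A@c;keep=(r>-.003)&(r<.006)
    print(n,"drum plane slope",c[:2].round(3),"z at mean",c[2].round(3),q[:,:2].mean(0).round(3),keep.sum(),len(q))
E
python3 - <<'E'
from h import *
tilt("side",(.46,-.3));tilt("scene",(.46,-.3))
E
```

```text
side drum plane slope [-0.002 -0.005] z at mean 0.05 [ 0.452 -0.305] 811 1299
scene drum plane slope [-0.009 -0.42 ] z at mean 0.061 [ 0.483 -0.301] 176 1070
```

The tray is lifted level (4 N at the wrist) and the grip holds it flat. Now I raise it and carry it over toward the basket's low front wall.

```bash
python3 - <<'E'
from h import *
go((.4755,-.375,.155),(.421,-.215,.155),jaw=-3.7)
E
python3 -m handwheel '[{"travel":[-2,0,0],"twist":0,"grip":-1},{"travel":[-4,0,0],"twist":0,"grip":-1},{"travel":[-6,0,0],"twist":0,"grip":-1},{"travel":[-8,0,0],"twist":0,"grip":-1},{"travel":[-9,0,0],"twist":0,"grip":-1},{"travel":[-9.5,0,0],"twist":0,"grip":-1},{"travel":[-9.5,0,0],"twist":0,"grip":-1}]'
python3 - <<'E'
from h import *
tilt("side",(.46,-.3));tilt("scene",(.46,-.3))
go((.421,-.215,.155),jaw=-3.7)
E
```

```text
t 27.45 tcp [ 0.4755 -0.3758  0.0601] down [-0.  0. -1.] jawyaw 11.0 w 0.0689 F [ 0.5  0.2 -4.6] j6 -0.94
travel [-9.49  0.01 -0.08]
travel [ -9.49  -2.28 -16.82]
twist 0.257 or -2.885
t: 28.32
tcp_pos: [0.4756, -0.3758, 0.1554]
orientation: [0.45, 0.546, -0.45, 0.546]
force: [-0.4, -0.2, -5.0]
grip_width: 0.0692
side drum plane slope [ 0.003 -0.008] z at mean 0.145 [ 0.451 -0.305] 950 1459
scene drum plane slope [ 0.017 -0.408] z at mean 0.158 [ 0.485 -0.301] 170 1122
t 28.43 tcp [ 0.4754 -0.3757  0.1547] down [-0.001  0.001 -1.   ] jawyaw 11.0 w 0.0693 F [ 0.   0.2 -4.9] j6 -0.94
travel [-1.000e-02 -2.270e+00 -1.681e+01]
twist 0.257 or -2.885
```

```bash
python3 -m handwheel '[{"travel":[0,-0.2,-1.2],"twist":0.02,"grip":-1},{"travel":[0,-0.5,-3.2],"twist":0.05,"grip":-1},{"travel":[0,-0.8,-5.6],"twist":0.09,"grip":-1},{"travel":[0,-1.1,-8],"twist":0.13,"grip":-1},{"travel":[0,-1.4,-10.4],"twist":0.17,"grip":-1},{"travel":[0,-1.8,-12.8],"twist":0.2,"grip":-1},{"travel":[0,-2,-14.8],"twist":0.235,"grip":-1},{"travel":[0,-2.2,-16.2],"twist":0.25,"grip":-1},{"travel":[0,-2.3,-16.8],"twist":0.257,"grip":-1},{"travel":[0,-2.3,-16.8],"twist":0.257,"grip":-1}]'
python3 - <<'E'
from h import *
tilt("side",(.42,-.14))
p,W=shot("side");save(p,"s13",(190,140,420,320),3.3)
p,W=shot("scene");save(p,"c13",(160,150,360,300),3.8)
go((.421,-.205,.137),jaw=-3.7)
E
```

```text
t: 29.68
tcp_pos: [0.421, -0.2153, 0.1554]
orientation: [-0.516, -0.484, 0.516, -0.484]
force: [0.2, -0.4, -4.4]
grip_width: 0.0692
side drum plane slope [-0.003 -0.   ] z at mean 0.145 [ 0.403 -0.131] 551 953
t 29.82 tcp [ 0.4212 -0.2158  0.1553] down [ 0. -0. -1.] jawyaw -3.73 w 0.0691 F [-0.4 -0.1 -3.7] j6 -0.51
travel [ 1.83 -0.09 -1.08]
twist -0.001 or 3.141
```

View pics/s13.png

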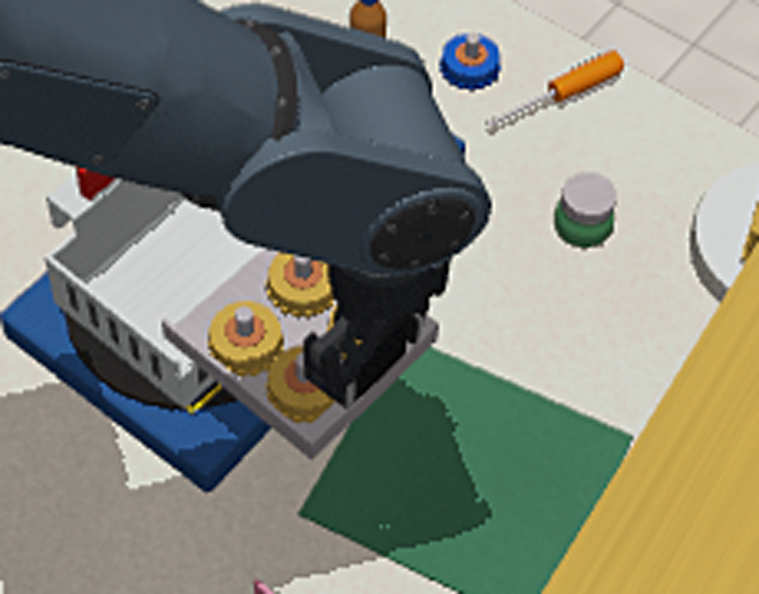

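View pics/c13.png

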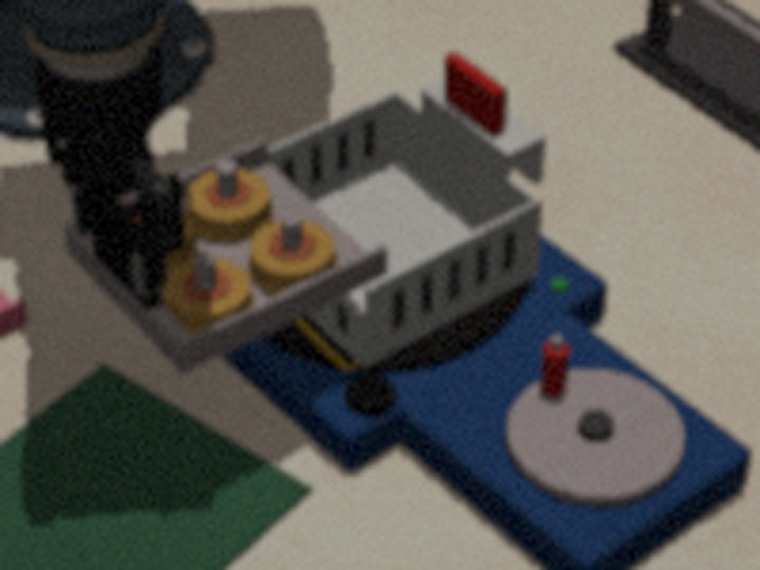

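The tray is over the front wall, centred between the side walls and still level. I lower it onto the wall.

```bash
python3 -m handwheel '[{"travel":[0,0,-0.6],"twist":0,"grip":-1},{"travel":[0.4,0,-1.1],"twist":0,"grip":-1},{"travel":[1,0,-1.1],"twist":0,"grip":-1},{"travel":[1.5,0,-1.1],"twist":0,"grip":-1},{"travel":[1.5,0,-1.1],"twist":0,"grip":-1}]'
python3 - <<'E'
from h import *
go()
E
```

```text
t: 30.45
tcp_pos: [0.4215, -0.2043, 0.1398]
orientation: [-0.516, -0.484, 0.516, -0.483]
force: [-0.2, 0.9, -4.6]
grip_width: 0.0691
t 30.45 tcp [ 0.4215 -0.2043  0.1398] down [-0.001  0.    -1.   ] jawyaw -3.73 w 0.0691 F [-0.2  0.9 -4.6] j6 -0.49
```

```bash
python3 -m handwheel '[{"travel":[0.3,0,0],"twist":0,"grip":-1},{"travel":[-0.2,0,-0.25],"twist":0,"grip":-1},{"travel":[-0.7,0,-0.5],"twist":0,"grip":-1},{"travel":[-1.2,0,-0.8],"twist":0,"grip":-1},{"travel":[-1.7,0,-1.15],"twist":0,"grip":-1},{"travel":[-1.7,0,-1.15],"twist":0,"grip":-1}]'
python3 - <<'E'
from h import *
tilt("side",(.42,-.12))
p,W=shot("side");save(p,"s14",(190,140,420,320),3.3)
p,W=shot("scene");save(p,"c14",(160,150,360,300),3.8)
go()
E
```

```text
t: 31.2
tcp_pos: [0.4226, -0.1928, 0.1578]
orientation: [0.516, 0.483, -0.516, 0.484]
force: [-0.3, -1.0, -4.1]
grip_width: 0.0689
side drum plane slope [ 0.011 -0.009] z at mean 0.148 [ 0.404 -0.109] 550 936
t 31.35 tcp [ 0.4224 -0.1929  0.1572] down [-0.  0. -1.] jawyaw -3.72 w 0.0689 F [ 0.6 -0.1 -4.2] j6 -0.46
```

View pics/c14.png

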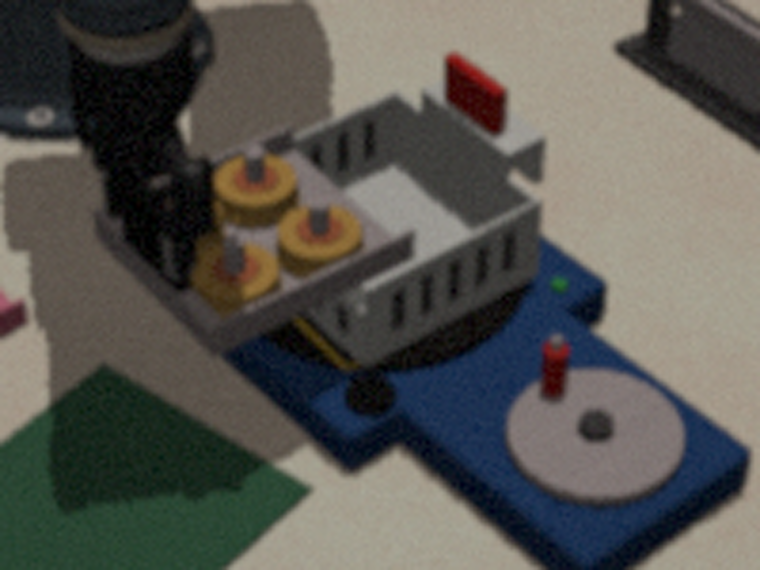

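The grip friction is strong enough that raising the hand just lifts the tray rigidly, and the pictures show it still level. New plan: go deeper so the tray's centre of mass is past the front wall, rest it on the wall, then ease the grip so gravity tips the front down about the wall. I insert it deeper first.

```bash
python3 -m handwheel '[{"travel":[0,0,-1],"twist":0,"grip":-1},{"travel":[0,0,-2.5],"twist":0,"grip":-1},{"travel":[0,0,-4],"twist":0,"grip":-1},{"travel":[0,0,-5.3],"twist":0,"grip":-1},{"travel":[0,0,-6],"twist":0,"grip":-1},{"travel":[0.8,0,-6],"twist":0,"grip":-1},{"travel":[1.6,0,-6],"twist":0,"grip":-1},{"travel":[1.6,0,-6],"twist":0,"grip":-1}]'
python3 - <<'E'
from h import *
p,W=shot("side");save(p,"s15",(190,140,420,320),3.3)
p,W=shot("scene");save(p,"c15",(160,150,360,300),3.8)
go()
E
```

```text
t: 32.35
tcp_pos: [0.4259, -0.1332, 0.1404]
orientation: [-0.516, -0.484, 0.516, -0.483]
force: [0.1, 0.7, -4.4]
grip_width: 0.0691
t 32.45 tcp [ 0.4263 -0.1333  0.1411] down [-0.  0. -1.] jawyaw -3.75 w 0.0693 F [ 0.7 -0.1 -2.9] j6 -0.34
```

View pics/c15.png

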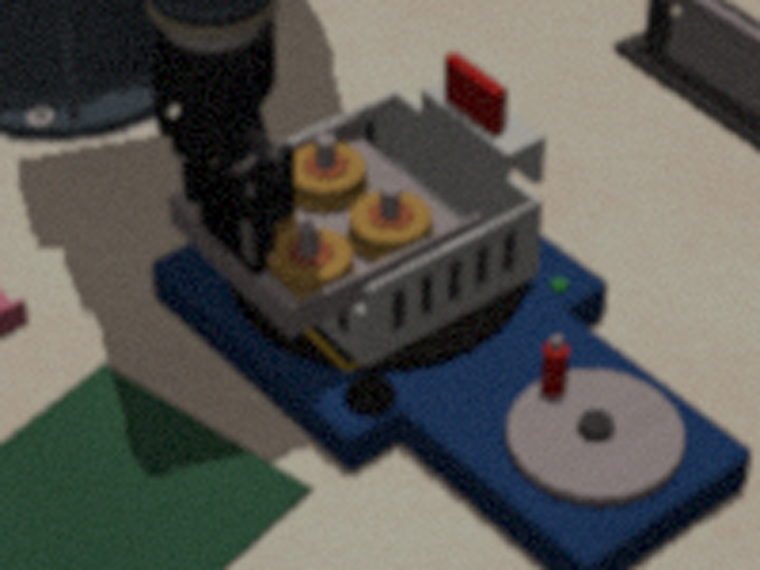

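View pics/s15.png

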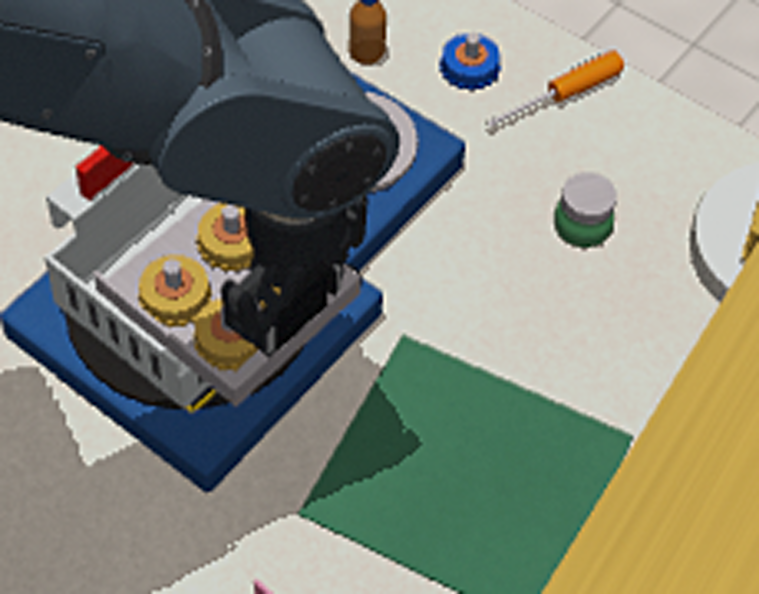

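```bash
python3 -m handwheel '[{"travel":[0.3,0,0],"twist":0,"grip":-1},{"travel":[0.3,0,0],"twist":0,"grip":0.5},{"travel":[0.3,0,0],"twist":0,"grip":0.58},{"travel":[0.3,0,0],"twist":0,"grip":0.58}]'
python3 - <<'E'
from h import *
tilt("side",(.42,-.05))
go()
E
python3 -m handwheel '[{"travel":[0,0,0],"twist":0,"grip":0.6},{"travel":[0,0,0],"twist":0,"grip":0.61}]'
python3 - <<'E'
from h import *
tilt("side",(.42,-.05))
go()
E
```

```text
t: 32.95
tcp_pos: [0.4266, -0.1332, 0.1385]
orientation: [0.516, 0.483, -0.516, 0.484]
force: [1.7, -1.5, 0.4]
grip_width: 0.0691
side drum plane slope [0.005 0.002] z at mean 0.128 [ 0.406 -0.053] 487 845
t 33.0 tcp [ 0.4266 -0.1332  0.1385] down [ 0.001 -0.    -1.   ] jawyaw -3.73 w 0.0693 F [ 0.3 -1.4 -0.2] j6 -0.34
t: 33.25
tcp_pos: [0.4266, -0.1332, 0.1385]
orientation: [0.516, 0.483, -0.516, 0.484]
force: [0.8, -1.5, -0.2]
grip_width: 0.0692
side drum plane slope [ 0.003 -0.003] z at mean 0.128 [ 0.405 -0.054] 486 851
t 33.3 tcp [ 0.4266 -0.1332  0.1385] down [ 0.001 -0.    -1.   ] jawyaw -3.73 w 0.0691 F [ 0.9 -1.4  2.3] j6 -0.34
```

```bash
python3 -m handwheel '[{"travel":[0,0,0],"twist":0,"grip":0.62},{"travel":[0,0,0],"twist":0,"grip":0.625}]'
python3 - <<'E'
from h import *
tilt("side",(.42,-.05))
go()
E
python3 -m handwheel '[{"travel":[0,0,0],"twist":0,"grip":0.63},{"travel":[0,0,0],"twist":0,"grip":0.635}]'
python3 - <<'E'
from h import *
tilt("side",(.42,-.05))
go()
E
```

```text
t: 33.55
tcp_pos: [0.4263, -0.133, 0.1383]
orientation: [0.516, 0.483, -0.516, 0.483]
force: [1.4, -1.3, 0.2]
grip_width: 0.0695
side drum plane slope [ 0.006 -0.006] z at mean 0.129 [ 0.406 -0.054] 488 853
t 33.6 tcp [ 0.4263 -0.133   0.1383] down [ 0.  0. -1.] jawyaw -3.73 w 0.0697 F [ 1.3 -1.9 -0.1] j6 -0.34
t: 33.85
tcp_pos: [0.4262, -0.1329, 0.1382]
orientation: [-0.516, -0.484, 0.516, -0.483]
force: [0.7, -0.6, -0.9]
grip_width: 0.07
side drum plane slope [ 0.004 -0.004] z at mean 0.128 [ 0.405 -0.054] 492 856
t 33.9 tcp [ 0.4262 -0.1329  0.1382] down [-0.  0. -1.] jawyaw -3.73 w 0.0699 F [ 0.5 -0.2 -0.7] j6 -0.34
```

```bash
python3 -m handwheel '[{"travel":[0,0,0],"twist":0,"grip":0.64},{"travel":[0,0,0],"twist":0,"grip":0.64}]'
python3 - <<'E'
from h import *
tilt("side",(.42,-.05))
go()
E
python3 -m handwheel '[{"travel":[0,0,0],"twist":0,"grip":0.645},{"travel":[0,0,0],"twist":0,"grip":0.645}]'
python3 - <<'E'
from h import *
tilt("side",(.42,-.05))
p,W=shot("scene");save(p,"c16",(160,150,360,300),3.8)
go()
E
```

```text
t: 34.15
tcp_pos: [0.4261, -0.1329, 0.1382]
orientation: [-0.516, -0.484, 0.516, -0.483]
force: [-0.0, 0.8, 0.5]
grip_width: 0.0699
side drum plane slope [ 0.001 -0.098] z at mean 0.126 [ 0.406 -0.052] 437 823
t 34.2 tcp [ 0.4261 -0.1329  0.1382] down [-0.001  0.    -1.   ] jawyaw -3.72 w 0.0699 F [ 1.2  1.1 -0.5] j6 -0.34
t: 34.45
tcp_pos: [0.4263, -0.1331, 0.1383]
orientation: [-0.516, -0.484, 0.516, -0.483]
force: [-0.4, 0.4, 0.0]
grip_width: 0.07
side drum plane slope [-0.022 -0.462] z at mean 0.114 [ 0.412 -0.042] 441 772
t 34.55 tcp [ 0.4263 -0.133   0.1383] down [-0. -0. -1.] jawyaw -3.73 w 0.0701 F [-0.2 -0.2  0.5] j6 -0.34
```

View pics/c16.png

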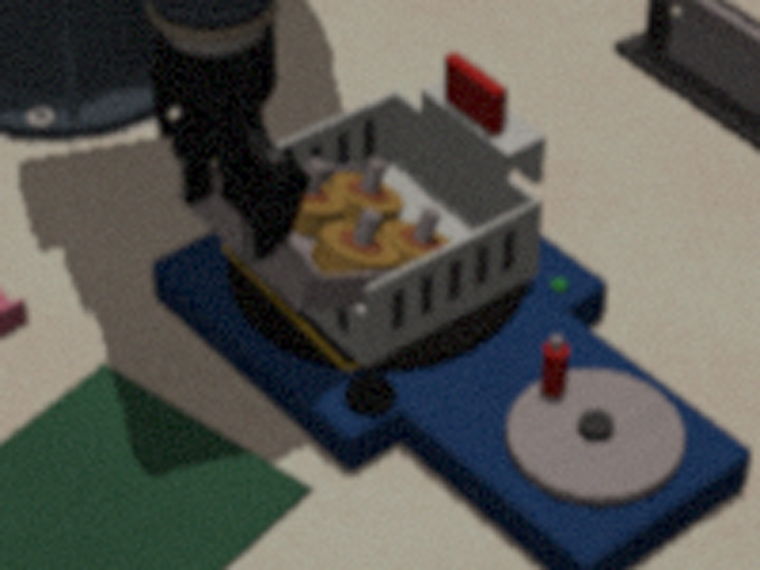

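The tray has tipped to about 25° with its front on the basket floor, and the barrels are sliding into the basket. I re-tighten at this tilt and look.

```bash
python3 -m handwheel '[{"travel":[0,0,0],"twist":0,"grip":-1},{"travel":[0,0,0],"twist":0,"grip":-1},{"travel":[0,0,0],"twist":0,"grip":-1},{"travel":[-0.7,0,0],"twist":0,"grip":-1},{"travel":[-1.5,0,0],"twist":0,"grip":-1},{"travel":[-1.5,0,0],"twist":0,"grip":-1}]'
python3 - <<'E'
from h import *
p,W=shot("scene");save(p,"c17",(160,150,360,300),3.8)
p,W=shot("side");save(p,"s17",(190,140,420,320),3.3)
go()
E
```

```text
t: 35.3
tcp_pos: [0.4267, -0.1332, 0.1541]
orientation: [0.516, 0.483, -0.516, 0.484]
force: [0.3, -0.6, 0.2]
grip_width: -0.0003
t 35.4 tcp [ 0.4263 -0.133   0.1534] down [ 0. -0. -1.] jawyaw -3.72 w 0.0001 F [0.4 0.3 0.1] j6 -0.34
```

View pics/c17.png

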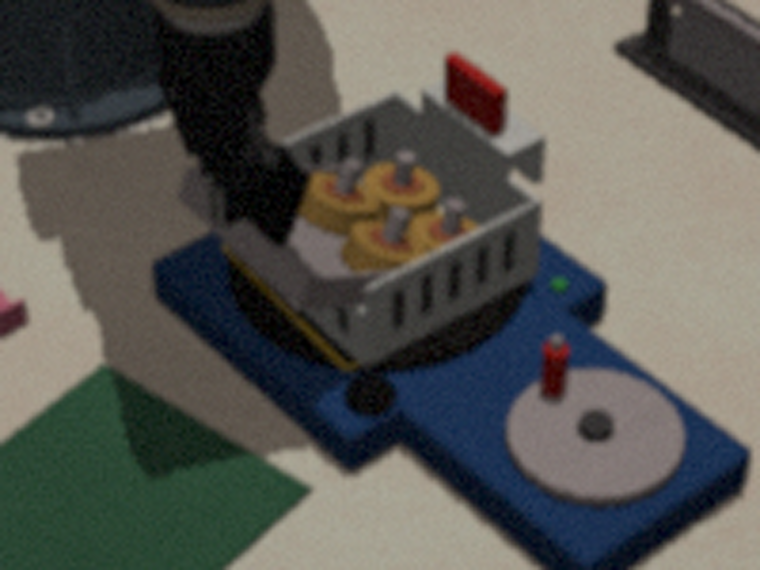

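View pics/s17.png

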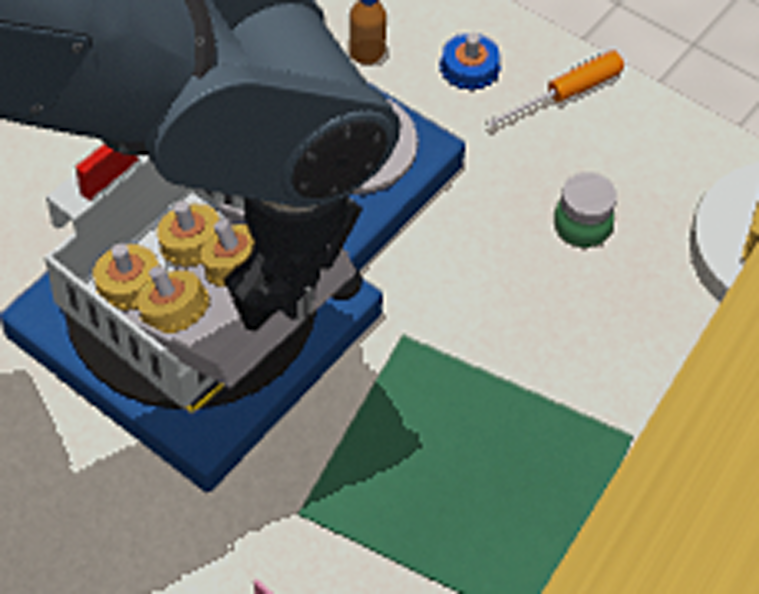

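The tray slid forward as it tipped, and the jaws closed on nothing. All four barrels are in the basket area, still on the tilted tray's front half. I raise the hand, open it and find the plate.

```bash
python3 -m handwheel '[{"travel":[-2,0,0.5],"twist":0,"grip":-1},{"travel":[-6,0,2],"twist":0,"grip":0},{"travel":[-10,0,4],"twist":0,"grip":1},{"travel":[-10,0,6],"twist":0,"grip":1},{"travel":[-10,0,6],"twist":0,"grip":1}]'
python3 - <<'E'
from h import *
w,W=shot("wrist");save(w,"w18")
for n in["scene","side"]:
    p,W2=shot(n);save(p,n[0]+"18",(190,140,370,290),4)
    np.savez("pics/%s18.npz"%n,W=W2,im=p["image"])
np.savez("pics/w18.npz",W=W,im=w["image"])
go()
E
```

```text
t: 36.02
tcp_pos: [0.4222, -0.1935, 0.2532]
orientation: [-0.516, -0.483, 0.516, -0.483]
force: [1.4, 0.9, -0.5]
grip_width: 0.0722
t 36.17 tcp [ 0.4222 -0.1922  0.2527] down [-0.001  0.001 -1.   ] jawyaw -3.72 w 0.0852 F [ 0.   0.1 -0.7] j6 -0.46
```

View pics/w18.png

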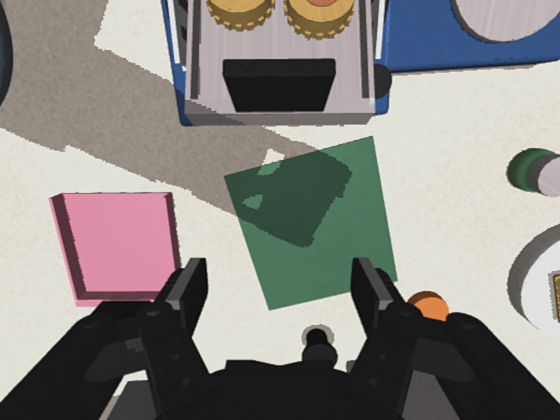

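View pics/s18.png

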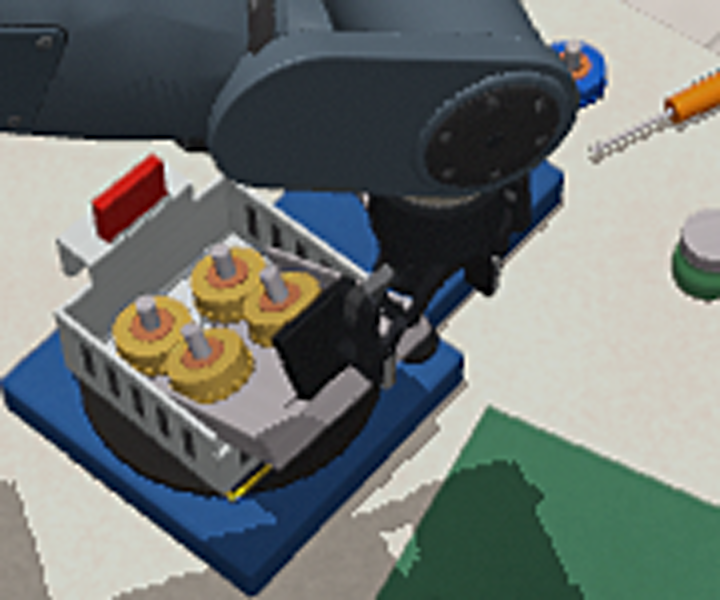

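Run:
```python
import numpy as np,cv2
for n in["w","side","scene"]:
    d=np.load("pics/%s18.npz"%n);W=d["W"];im=d["im"]
    hsv=cv2.cvtColor(im,cv2.COLOR_RGB2HSV).astype(int)
    m=(hsv[...,2]<60)&(abs(W[...,0]-.43)<.06)&(W[...,1]>-.16)&(W[...,1]<-.04)&(W[...,2]>.1)&(W[...,2]<.2)
    if n=="w": m[150:]=0
    q=W[m];print(n,m.sum())
    if m.sum()<10: continue
    for a in np.arange(.10,.2,.01):
        k=q[(q[:,2]>=a)&(q[:,2]<a+.01)]
        if len(k)>5: print(round(a,3),len(k),"x",k[:,0].min().round(3),k[:,0].max().round(3),"y",np.percentile(k[:,1],[5,50,95]).round(3))
    hs=hsv; m=(hs[...,1]<50)&(hs[...,2]>70)&(abs(W[...,0]-.43)<.06)&(W[...,1]>-.11)&(W[...,1]<.05)&(W[...,2]>.05)&(W[...,2]<.14);q=W[m]
    for b in np.arange(-.12,.05,.02):
        k=q[(q[:,1]>b)&(q[:,1]<b+.02)]
        if len(k): print("  grey y",b.round(2),len(k),np.percentile(k[:,2],[10,50,90]).round(3))
```

```text
w 5336
0.14 12 x 0.394 0.459 y [-0.12  -0.117 -0.116]
0.15 531 x 0.393 0.46 y [-0.119 -0.116 -0.113]
0.16 655 x 0.393 0.46 y [-0.114 -0.111 -0.108]
0.17 753 x 0.393 0.461 y [-0.109 -0.107 -0.103]
0.18 903 x 0.393 0.461 y [-0.105 -0.102 -0.099]
0.19 2482 x 0.393 0.462 y [-0.099 -0.093 -0.087]
  grey y -0.12 371 [0.113 0.116 0.118]
  grey y -0.1 627 [0.105 0.109 0.113]
  grey y -0.08 2547 [0.096 0.099 0.102]
  grey y -0.06 1636 [0.089 0.092 0.095]
  grey y -0.04 246 [0.08  0.083 0.087]
side 288
0.14 7 x 0.394 0.428 y [-0.119 -0.117 -0.109]
0.15 50 x 0.393 0.431 y [-0.119 -0.115 -0.11 ]
0.16 39 x 0.394 0.426 y [-0.116 -0.111 -0.102]
0.17 47 x 0.393 0.437 y [-0.112 -0.106 -0.102]
0.18 51 x 0.394 0.435 y [-0.106 -0.102 -0.095]
0.19 94 x 0.394 0.461 y [-0.101 -0.096 -0.089]
  grey y -0.12 5 [0.051 0.053 0.056]
  grey y -0.1 61 [0.06  0.11  0.113]
  grey y -0.08 92 [0.098 0.103 0.107]
  grey y -0.06 77 [0.089 0.093 0.097]
  grey y -0.04 43 [0.081 0.114 0.127]
  grey y -0.02 60 [0.072 0.118 0.127]
  grey y 0.0 18 [0.061 0.066 0.084]
  grey y 0.02 74 [0.057 0.095 0.109]
  grey y 0.04 24 [0.055 0.099 0.106]
scene 434
0.14 30 x 0.395 0.464 y [-0.12  -0.117 -0.114]
0.15 85 x 0.392 0.468 y [-0.118 -0.114 -0.109]
0.16 83 x 0.394 0.466 y [-0.114 -0.11  -0.106]
0.17 86 x 0.397 0.467 y [-0.109 -0.105 -0.1  ]
0.18 82 x 0.395 0.469 y [-0.105 -0.1   -0.088]
0.19 62 x 0.396 0.468 y [-0.101 -0.096 -0.09 ]
  grey y -0.12 3 [0.139 0.139 0.14 ]
  grey y -0.1 26 [0.101 0.105 0.107]
  grey y -0.08 69 [0.094 0.098 0.101]
  grey y -0.06 44 [0.086 0.089 0.092]
  grey y -0.04 24 [0.082 0.115 0.126]
  grey y -0.02 31 [0.107 0.116 0.122]
  grey y 0.0 5 [0.083 0.084 0.114]
  grey y 0.02 24 [0.083 0.102 0.105]
  grey y 0.04 12 [0.079 0.1   0.103]
```

The tilted plate measures 24° of lean. Its top is at z≈.197, its rear face is at y≈-.107 at z .17, and its centre is at x≈.429. I regrip it there.

Run:
```python
from h import *
go((.429,-.0995,.23),(.429,-.0995,.155),jaw=-3.7)
```

```text
t 36.17 tcp [ 0.4222 -0.1922  0.2527] down [-0.001  0.001 -1.   ] jawyaw -3.72 w 0.0852 F [ 0.   0.1 -0.7] j6 -0.46
travel [ 2.28  0.08 -9.3 ]
travel [ 9.78  0.09 -9.29]
twist -0.0 or 3.141
```

```bash
python3 -m handwheel '[{"travel":[0,0,-5],"twist":0,"grip":1},{"travel":[1,0.1,-9.3],"twist":0,"grip":1},{"travel":[4,0.1,-9.3],"twist":0,"grip":1},{"travel":[7,0.1,-9.3],"twist":0,"grip":1},{"travel":[9.4,0.1,-9.3],"twist":0,"grip":1},{"travel":[9.8,0.1,-9.3],"twist":0,"grip":1},{"travel":[9.8,0.1,-9.3],"twist":0,"grip":-1},{"travel":[9.8,0.1,-9.3],"twist":0,"grip":-1},{"travel":[9.8,0.1,-9.3],"twist":0,"grip":-1},{"travel":[9.8,0.1,-9.3],"twist":0,"grip":-1}]'
python3 -m handwheel '[{"travel":[-0.5,0,0],"twist":0,"grip":-1},{"travel":[-1.2,0,0],"twist":0,"grip":-1},{"travel":[-2,0,0],"twist":0,"grip":-1},{"travel":[-2,0,0],"twist":0,"grip":-1}]'
python3 - <<'E'
from h import *
for n in["scene","side"]:
    p,W2=shot(n);save(p,n[0]+"19",(190,140,370,290) if n=="side" else (180,150,340,280),4)
go()
E
```

```text
t: 37.42
tcp_pos: [0.4298, -0.1002, 0.1559]
orientation: [0.516, 0.483, -0.516, 0.484]
force: [-0.9, 3.0, 4.3]
grip_width: 0.0693
t: 37.92
tcp_pos: [0.4298, -0.1004, 0.176]
orientation: [0.516, 0.483, -0.516, 0.484]
force: [-0.1, -0.5, -3.0]
grip_width: 0.0687
t 38.02 tcp [ 0.4294 -0.1002  0.1753] down [ 0. -0. -1.] jawyaw -3.72 w 0.0692 F [-0.4 -0.7 -2.5] j6 -0.27
```

View pics/s19.png

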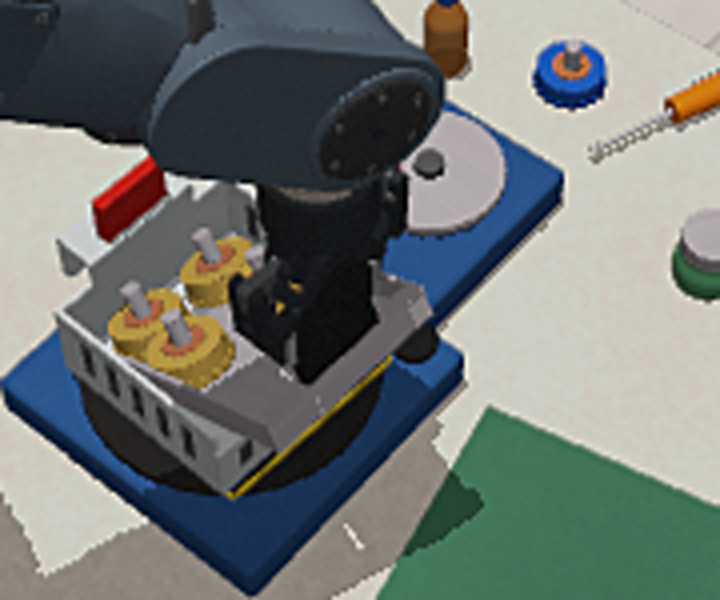

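```bash
python3 -m handwheel '[{"travel":[-0.5,0,3],"twist":0,"grip":-1},{"travel":[-0.5,0,3],"twist":0,"grip":-1},{"travel":[-0.5,0,3],"twist":0,"grip":-1}]'
python3 - <<'E'
from h import *
for n in["scene","side"]:
    p,W2=shot(n);save(p,n[0]+"20",(190,140,370,290) if n=="side" else (180,150,340,280),4)
go()
E
```

```text
t: 38.4
tcp_pos: [0.4274, -0.1299, 0.1801]
orientation: [-0.516, -0.484, 0.516, -0.483]
force: [-0.3, -0.5, -2.0]
grip_width: 0.0692
t 38.5 tcp [ 0.4274 -0.1296  0.1801] down [-0.  0. -1.] jawyaw -3.7 w 0.069 F [ 0.3 -1.5 -2.5] j6 -0.33
```

View pics/s20.png

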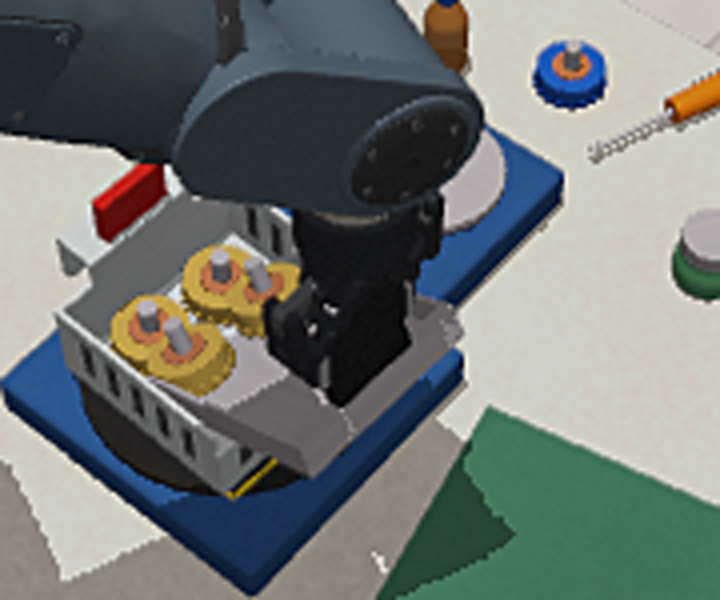

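The barrels stay behind as the tray backs out, so I continue.

```bash
python3 -m handwheel '[{"travel":[-0.3,0,3.5],"twist":0,"grip":-1},{"travel":[-0.3,0,3.5],"twist":0,"grip":-1},{"travel":[-0.3,0,3.5],"twist":0,"grip":-1}]'
python3 - <<'E'
from h import *
for n in["scene","side"]:
    p,W2=shot(n);save(p,n[0]+"21",(190,140,370,290) if n=="side" else (180,150,340,280),4)
go()
E
```

```text
t: 38.88
tcp_pos: [0.4254, -0.1644, 0.1834]
orientation: [0.516, 0.483, -0.516, 0.483]
force: [-0.5, -0.6, 0.9]
grip_width: 0.0688
t 38.98 tcp [ 0.4254 -0.1643  0.1833] down [ 0.  0. -1.] jawyaw -3.7 w 0.0689 F [ 0.7 -0.2  1.2] j6 -0.41
```

View pics/s21.png

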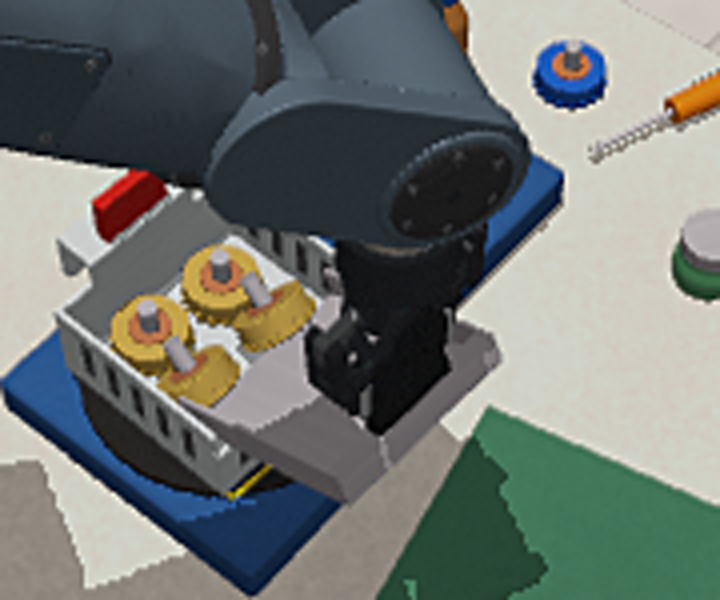

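```bash
python3 -m handwheel '[{"travel":[-0.8,0,0.5],"twist":0,"grip":-1},{"travel":[-1.2,0,2],"twist":0,"grip":-1},{"travel":[-1.5,0,4],"twist":0,"grip":-1},{"travel":[-1.5,0,4],"twist":0,"grip":-1}]'
python3 - <<'E'
from h import *
for n in["scene","side"]:
    p,W2=shot(n);save(p,n[0]+"22",(190,140,370,290) if n=="side" else (180,150,340,280),4)
go()
E
```

```text
t: 39.48
tcp_pos: [0.4226, -0.2063, 0.1986]
orientation: [-0.516, -0.483, 0.516, -0.483]
force: [0.5, -0.6, -1.6]
grip_width: 0.0691
t 39.58 tcp [ 0.4224 -0.2052  0.1983] down [-0. -0. -1.] jawyaw -3.76 w 0.0687 F [-0.2 -1.7  0.9] j6 -0.49
```

View pics/s22.png

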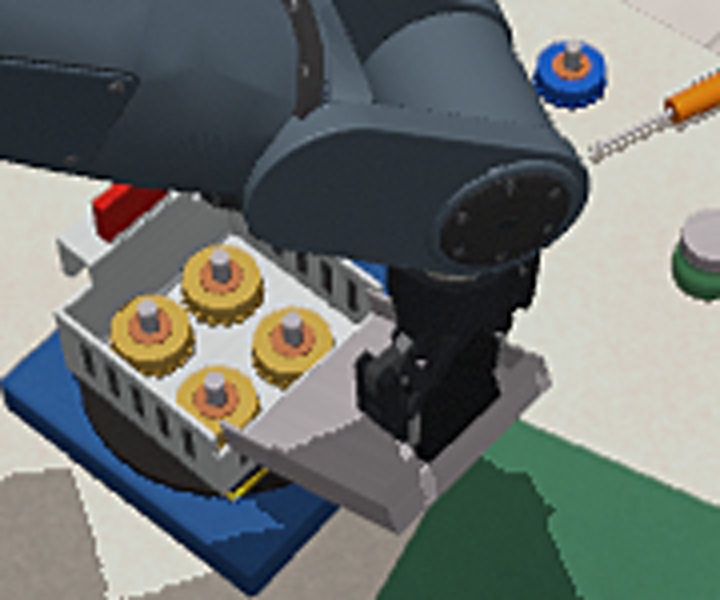

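All four barrels stand upright on the basket floor at (148,330), (220,280), (292,342) and (217,395), and the tray is empty. I lift clear and return the tray to the mat.

```bash
python3 -m handwheel '[{"travel":[-1,0,0.5],"twist":0,"grip":-1},{"travel":[-3,0,2],"twist":0,"grip":-1},{"travel":[-3.5,0,4],"twist":0,"grip":-1},{"travel":[-3.5,0,4],"twist":0,"grip":-1}]'
python3 - <<'E'
from h import *
for n in["scene","side"]:
    p,W=shot(n);save(p,n[0]+"23",(190,140,420,320) if n=="side" else (130,140,360,310),3.3)
    if n=="side":
        barrels_m=W; 
        for r in env.regions_of("barrel1",p):
            if r["p"]>.3:
                q=W[r["pixels"]];print(np.round(r["location"]),round(r["p"],2),np.median(q,0).round(3),np.percentile(q[:,2],[5,95]).round(3))
go((.474,-.329,.14),(.474,-.329,.102),jaw=10.7)
E
```

```text
t: 40.08
tcp_pos: [0.42, -0.246, 0.2334]
orientation: [0.516, 0.483, -0.516, 0.483]
force: [1.0, -0.1, -2.1]
grip_width: 0.0689
[229. 220.] 0.77 [nan nan nan] [nan nan]
[247. 242.] 0.73 [ 0.385 -0.041  0.079] [0.074 0.101]
[246. 210.] 0.61 [0.465 0.027 0.077] [0.06  0.098]
[264. 224.] 0.57 [ 0.456 -0.046  0.078] [0.062 0.099]
t 40.23 tcp [ 0.4197 -0.2445  0.2327] down [-0.001  0.001 -1.   ] jawyaw -3.74 w 0.0688 F [-0.7 -0.4 -2.2] j6 -0.56
travel [9.26 5.98 8.08]
travel [13.06  5.98  8.08]
twist -0.252 or 2.89
```

View pics/s23.png

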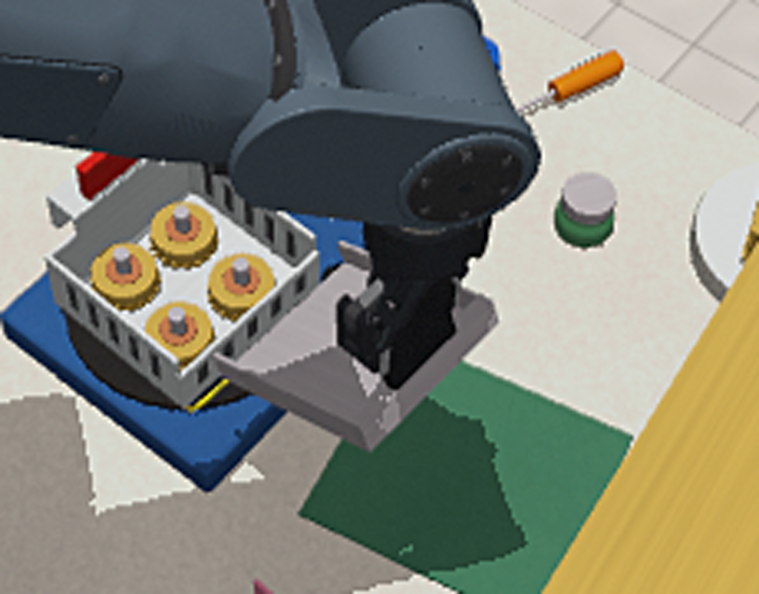

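```bash
python3 -m handwheel '[{"travel":[0,2,3],"twist":-0.08,"grip":-1},{"travel":[0.5,4,6],"twist":-0.17,"grip":-1},{"travel":[3,6,8.1],"twist":-0.252,"grip":-1},{"travel":[7,6,8.1],"twist":-0.252,"grip":-1},{"travel":[10,6,8.1],"twist":-0.252,"grip":-1},{"travel":[11.5,6,8.1],"twist":-0.252,"grip":-1},{"travel":[11.5,6,8.1],"twist":-0.252,"grip":-1}]'
python3 - <<'E'
from h import *
for n in["scene","side"]:
    p,W=shot(n);save(p,n[0]+"24",(250,190,430,330) if n=="side" else (90,210,290,360),3.8)
go((.474,-.329,.10),(.481,-.364,.04),jaw=10.7)
E
```

```text
t: 41.1
tcp_pos: [0.4745, -0.3291, 0.1177]
orientation: [0.451, 0.545, -0.451, 0.544]
force: [-0.3, -0.9, -1.3]
grip_width: 0.0689
t 41.2 tcp [ 0.4752 -0.3298  0.1193] down [ 0.001 -0.001 -1.   ] jawyaw 10.73 w 0.0688 F [-0.2  0.3 -1.6] j6 -0.87
travel [ 1.93 -0.1  -0.1 ]
travel [ 7.94 -0.07  3.46]
twist 0.001 or -3.141
```

View pics/s24.png

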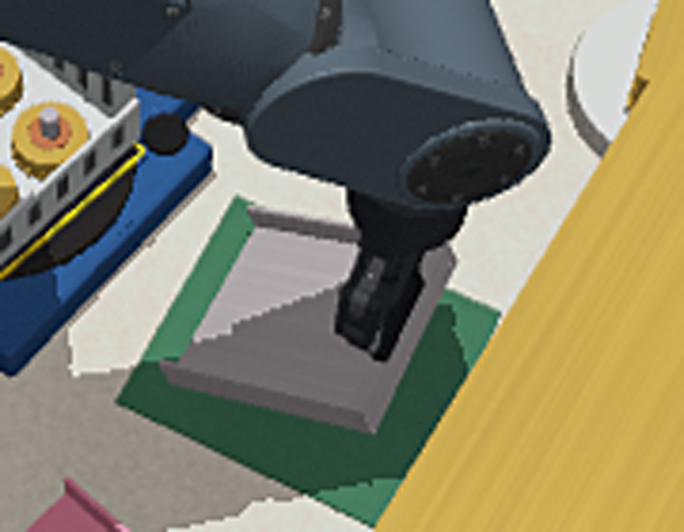

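```bash
python3 -m handwheel '[{"travel":[1.2,0,0],"twist":0,"grip":-1},{"travel":[1.9,0,0],"twist":0,"grip":-1},{"travel":[2.8,0,0.8],"twist":0,"grip":-1},{"travel":[3.7,0,1.5],"twist":0,"grip":-1},{"travel":[4.7,0,2.1],"twist":0,"grip":-1},{"travel":[5.7,0,2.7],"twist":0,"grip":-1}]'
python3 - <<'E'
from h import *
p,W=shot("scene");save(p,"c25",(90,210,290,360),3.8)
go((.481,-.364,.041))
E
```

```text
t: 41.95
tcp_pos: [0.4797, -0.3567, 0.0606]
orientation: [0.451, 0.544, -0.451, 0.544]
force: [1.0, -1.2, 4.6]
grip_width: 0.069
t 42.0 tcp [ 0.4794 -0.3568  0.0594] down [-0.001  0.001 -1.   ] jawyaw 10.68 w 0.0691 F [-0.9 -0.5  2.9] j6 -0.9
travel [1.84 0.03 0.74]
```

View pics/c25.png

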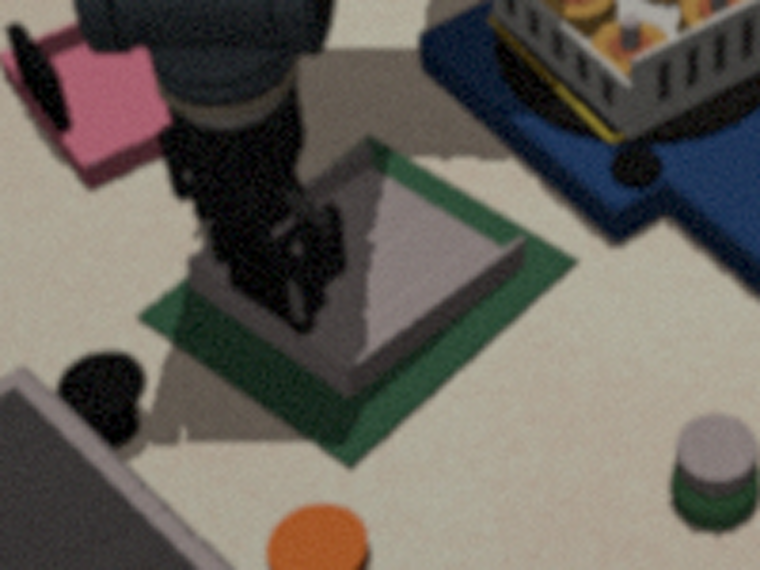

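Pressing on the mat is rotating the tray back toward flat. I finish lowering it and release.

```bash
python3 -m handwheel '[{"travel":[0.8,0,0.4],"twist":0,"grip":-1},{"travel":[1.5,0,0.6],"twist":0,"grip":-1},{"travel":[1.8,0,0.7],"twist":0,"grip":-1},{"travel":[1.9,0,0.7],"twist":0,"grip":-1},{"travel":[1.9,0,0.7],"twist":0,"grip":-1}]'
python3 -m handwheel '[{"travel":[0,0,0],"twist":0,"grip":1},{"travel":[0,0,0],"twist":0,"grip":1},{"travel":[0,0,0],"twist":0,"grip":1},{"travel":[-4,0,0],"twist":0,"grip":1},{"travel":[-9,0,0],"twist":0,"grip":1},{"travel":[-14,0,0],"twist":0,"grip":0},{"travel":[-17,0,0],"twist":0,"grip":0}]'
python3 - <<'E'
from h import *
for n in["scene","side"]:
    p,W=shot(n);hsv=cv2.cvtColor(p["image"],cv2.COLOR_RGB2HSV).astype(int);h,s,v=hsv[...,0],hsv[...,1],hsv[...,2]
    save(p,n[0]+"26")
    m=(W[...,2]>.021)&(W[...,2]<.036)&(abs(W[...,0]-.47)<.11)&(abs(W[...,1]+.29)<.1)&(s<50);q=W[m]
    if len(q)>5:print(n,cv2.minAreaRect(q[:,:2].astype(np.float32)))
    m=(h>50)&(h<90)&(s>60)&(abs(W[...,0]-.47)<.14)&(abs(W[...,1]+.29)<.14)&(W[...,2]<.015);q=W[m];print("mat",cv2.minAreaRect(q[:,:2].astype(np.float32)))
    m=(s<50)&(v>70)&(abs(W[...,0]-.47)<.055)&(abs(W[...,1]+.285)<.055)&(W[...,2]<.03);q=W[m];print(len(q),np.linalg.lstsq(np.c_[q[:,:2]-q[:,:2].mean(0),np.ones(len(q))],q[:,2],rcond=None)[0].round(4))
go()
E
```

```text
t: 42.62
tcp_pos: [0.4809, -0.3629, 0.0424]
orientation: [0.451, 0.545, -0.451, 0.544]
force: [-0.3, -1.0, 2.6]
grip_width: 0.0685
t: 43.5
tcp_pos: [0.4814, -0.3633, 0.215]
orientation: [0.451, 0.544, -0.451, 0.546]
force: [0.3, 0.1, 0.1]
grip_width: 0.0514
scene ((0.46749576926231384, -0.2851696014404297), (0.15532198548316956, 0.16627493500709534), 10.504403114318848)
mat ((0.46790528297424316, -0.2861211895942688), (0.1967615783214569, 0.21880413591861725), 11.58859920501709)
1144 [ 0.0044 -0.0022  0.0047]
side ((0.4662631154060364, -0.2851859927177429), (0.15465813875198364, 0.16506649553775787), 10.650218963623047)
mat ((0.4678819179534912, -0.28796249628067017), (0.20279046893119812, 0.21953529119491577), 11.756855010986328)
1392 [ 0.0003 -0.0045  0.0088]
t 43.6 tcp [ 0.4821 -0.3639  0.216 ] down [ 0.005 -0.004 -1.   ] jawyaw 10.72 w 0.0425 F [-0.5  0.3 -0. ] j6 -0.91
```

View pics/s26.png

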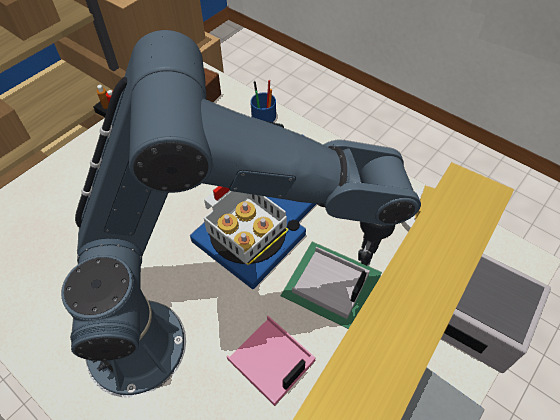

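The tray is flat, about 2 mm from the mat's centre, and the four barrels are in the basket. Now the crank: hover and measure it.

```bash
python3 - <<'E'
from h import *
go((.64,-.03,.22),jaw=0)
E
python3 -m handwheel '[{"travel":[0,2.5,-4],"twist":0,"grip":0},{"travel":[0,5,-9],"twist":0.05,"grip":0},{"travel":[0,8,-14],"twist":0.1,"grip":0},{"travel":[0,11.5,-19],"twist":0.15,"grip":0},{"travel":[0,15,-24],"twist":0.187,"grip":0},{"travel":[0,19,-28],"twist":0.187,"grip":0},{"travel":[0,21.7,-29.9],"twist":0.187,"grip":0},{"travel":[0,21.7,-29.9],"twist":0.187,"grip":0},{"travel":[0,21.7,-29.9],"twist":0.187,"grip":0}]'
python3 - <<'E'
from h import *
go()
w,W=shot("wrist");save(w,"w27")
c=w["image"];hsv=cv2.cvtColor(c,cv2.COLOR_RGB2HSV).astype(int);h,s,v=hsv[...,0],hsv[...,1],hsv[...,2]
m=((h<8)|(h>172))&(s>100)&(W[...,2]>.055)&(W[...,2]<.11)&(abs(W[...,0]-.64)<.08)&(abs(W[...,1])<.1);q=W[m];print("red",m.sum(),q.mean(0).round(4),q.min(0).round(3),q.max(0).round(3))
m=(s<60)&(v>70)&(W[...,2]>.042)&(W[...,2]<.06)&(np.hypot(W[...,0]-.663,W[...,1]+.012)<.08);q=W[m].astype(np.float32);e=cv2.convexHull(q[:,:2]);print("disc",cv2.minEnclosingCircle(e),cv2.fitEllipse(e))
for n in["scene","side"]:
    p,W=shot(n)
    save(p,n[0]+"27")
E
```

```text
t 43.6 tcp [ 0.4821 -0.3639  0.216 ] down [ 0.005 -0.004 -1.   ] jawyaw 10.72 w 0.0425 F [-0.5  0.3 -0. ] j6 -0.91
travel [ -0.46  21.73 -29.87]
twist 0.187 or -2.955
t: 44.72
tcp_pos: [0.6379, -0.0293, 0.2114]
orientation: [-0.5, -0.5, 0.5, -0.5]
force: [-0.5, -0.4, -0.1]
grip_width: 0.0427
t 44.73 tcp [ 0.6379 -0.0293  0.2114] down [-0.002 -0.    -1.   ] jawyaw -0.01 w 0.0427 F [-0.5 -0.4 -0.1] j6 -0.12
red 305 [ 0.6174 -0.0014  0.0873] [ 0.608 -0.012  0.057] [0.625 0.004 0.095]Traceback (most recent call last):
  File "<stdin>", line 6, in <module>
cv2.error: OpenCV(4.12.0) /io/opencv/modules/imgproc/src/convhull.cpp:143: error: (-215:Assertion failed) total >= 0 && (depth == CV_32F || depth == CV_32S) in function 'convexHull'
```

View pics/w27.png

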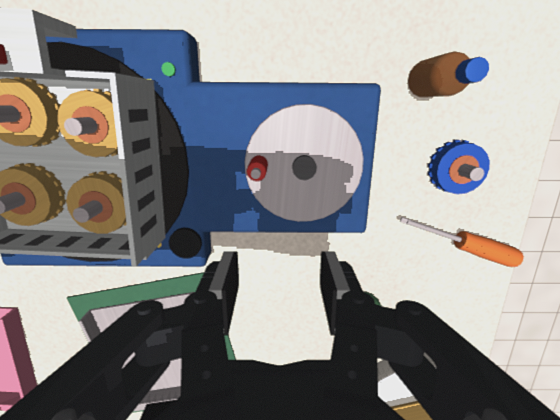

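Run:
```python
from h import *
for n in["wrist","scene","side"]:
    w,W=shot(n);c=w["image"];hsv=cv2.cvtColor(c,cv2.COLOR_RGB2HSV).astype(int);h,s,v=hsv[...,0],hsv[...,1],hsv[...,2]
    near=np.hypot(W[...,0]-.663,W[...,1]+.012)
    m=(s<90)&(v>75)&(W[...,2]>.042)&(W[...,2]<.062)&(near<.08);q=W[m].astype(np.float32)
    m2=cv2.morphologyEx(m.astype(np.uint8),cv2.MORPH_OPEN,np.ones((3,3)))>0;q=W[m2].astype(np.float32)
    if len(q)>20: 
        e=cv2.convexHull(q[:,:2].reshape(-1,1,2));print(n,len(q),"disc",cv2.minEnclosingCircle(e),cv2.fitEllipse(e)[:2],"z",np.median(q[:,2]))
    m=(v<70)&(s<90)&(near<.02)&(W[...,2]>.045)&(W[...,2]<.09);q=W[m]
    if len(q): print("hub",len(q),q.mean(0).round(4),q[:,2].max())
go((.6185,-.007,.12),(.6185,-.007,.060),jaw=0)
```

```text
Traceback (most recent call last):
cv2.error: OpenCV(4.12.0) /io/opencv/modules/imgproc/src/convhull.cpp:143: error: (-215:Assertion failed) total >= 0 && (depth == CV_32F || depth == CV_32S) in function 'convexHull'
```

Run:
```python
from h import *
for n in["wrist","scene","side"]:
    w,W=shot(n);c=w["image"];hsv=cv2.cvtColor(c,cv2.COLOR_RGB2HSV).astype(int);h,s,v=hsv[...,0],hsv[...,1],hsv[...,2]
    near=np.hypot(W[...,0]-.663,W[...,1]+.012)
    m=(s<90)&(v>75)&(W[...,2]>.042)&(W[...,2]<.062)&(near<.08)
    m2=cv2.morphologyEx(m.astype(np.uint8),cv2.MORPH_OPEN,np.ones((3,3)))>0;q=W[m2]
    if len(q)>20: 
        e=cv2.convexHull(np.ascontiguousarray(q[:,:2],dtype=np.float32));print(n,len(q),"disc",cv2.minEnclosingCircle(e),cv2.fitEllipse(e)[:2],"z",np.median(q[:,2]))
    m=(v<70)&(s<90)&(near<.02)&(W[...,2]>.045)&(W[...,2]<.09);q=W[m]
    if len(q): print("hub",len(q),q.mean(0).round(4),q[:,2].max())
go((.6185,-.007,.12),(.6185,-.007,.060),jaw=0)
```

```text
wrist 9891 disc ((0.6605284214019775, -0.008484289050102234), 0.06000427529215813) ((0.6606115102767944, -0.008299598470330238), (0.1189652606844902, 0.11908895522356033)) z 0.0518472742004184
hub 433 [ 0.6608 -0.0074  0.0598] 0.06192078487329156
scene 568 disc ((0.6628670692443848, -0.008195240050554276), 0.06243358552455902) ((0.6642013788223267, -0.006880488246679306), (0.1156117245554924, 0.121871717274189)) z 0.049640206350349436
hub 78 [ 0.664  -0.0109  0.0552] 0.0629856337779312
side 813 disc ((0.6667943596839905, -0.011746980249881744), 0.06567870825529099) ((0.6646936535835266, -0.00899438001215458), (0.117129847407341, 0.12979622185230255)) z 0.05357090926442121
hub 46 [ 0.6608 -0.0112  0.0605] 0.06822495164085862
t 44.98 tcp [ 0.6383 -0.0296  0.2124] down [ 0. -0. -1.] jawyaw -0.06 w 0.0431 F [ 0.5 -0.7  0.3] j6 -0.12
travel [ 9.24 -1.98 -2.26]
travel [15.24 -1.98 -2.26]
twist -0.001 or 3.141
```

Crank axis ≈(.6625,-.0105), handle ≈(.6185,-.007), a radius of 44 mm as specified. I descend on the handle with a narrow opening.

```bash
python3 -m handwheel '[{"travel":[3,-1.9,-2.2],"twist":0,"grip":-0.35},{"travel":[7,-2,-2.3],"twist":0,"grip":-0.35},{"travel":[10,-2,-2.3],"twist":0,"grip":-0.35},{"travel":[10,-2,-2.3],"twist":0,"grip":-0.35}]'
python3 - <<'E'
from h import *
w,W=shot("wrist");save(w,"w28",(180,100,420,330),3)
go((.6185,-.007,.064))
E
```

```text
t: 45.48
tcp_pos: [0.6173, -0.0061, 0.1106]
orientation: [-0.499, -0.501, 0.501, -0.499]
force: [0.2, 0.0, -0.2]
grip_width: 0.0276
t 45.52 tcp [ 0.6184 -0.0062  0.1124] down [-0.001  0.    -1.   ] jawyaw -0.03 w 0.0278 F [-0.6  0.2  1.5] j6 -0.08
travel [4.84 0.01 0.08]
```

View pics/w28.png

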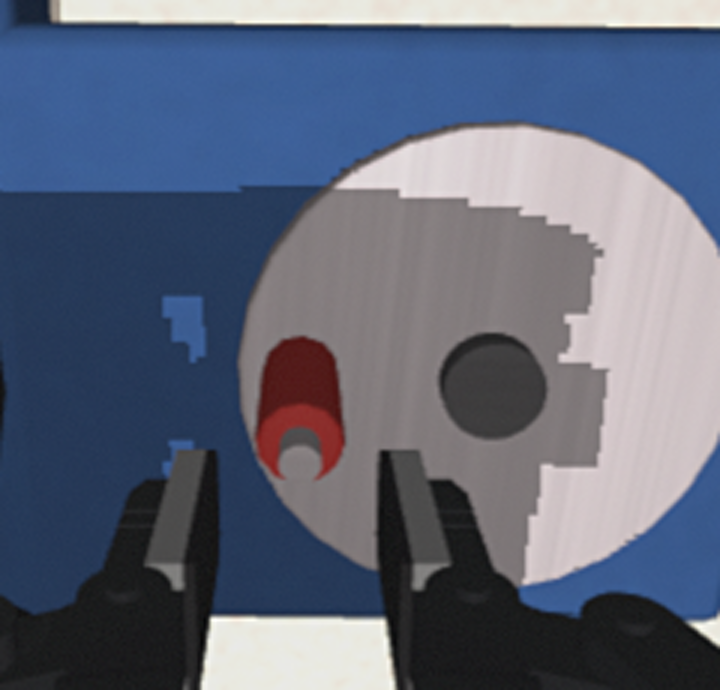

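The handle is centred between the jaws, so I descend and close.

```bash
python3 -m handwheel '[{"travel":[2,0,0.1],"twist":0,"grip":-0.35},{"travel":[4,0,0.1],"twist":0,"grip":-0.35},{"travel":[4.8,0,0.1],"twist":0,"grip":-0.35},{"travel":[4.8,0,0.1],"twist":0,"grip":-1},{"travel":[4.8,0,0.1],"twist":0,"grip":-1},{"travel":[4.8,0,0.1],"twist":0,"grip":-1}]'
python3 - <<'E'
from h import *
go()
p,M,s=pose()
# arc rows: start from current handle position about axis
ax=np.array([.6625,-.0105]);d=p[:2]-ax;r=np.hypot(*d);a0=np.arctan2(d[1],d[0]);print("r",r,"a0",a0)
def arc(seq):
    for t in seq:
        a=a0-t;tgt=np.array([ax[0]+.045*np.cos(a),ax[1]+.045*np.sin(a),p[2]]);print(round(t,2),(M.T@(tgt-p)*100).round(1))
arc(np.arange(.15,6.9,.2))
E
```

```text
t: 46.28
tcp_pos: [0.6177, -0.0068, 0.0631]
orientation: [0.499, 0.501, -0.501, 0.499]
force: [0.9, -0.1, -22.0]
grip_width: 0.0161
t 46.27 tcp [ 0.6177 -0.0068  0.0631] down [-0.002  0.    -1.   ] jawyaw 0.0 w 0.0161 F [  0.9  -0.1 -22. ] j6 -0.09
r 0.044950824645872335 a0 3.059216570980507
0.15 [-0.   0.1 -0.7]
0.35 [-0.   0.4 -1.5]
0.55 [-0.   0.9 -2.3]
0.75 [-0.   1.5 -3. ]
0.95 [-0.   2.2 -3.5]
1.15 [-0.   3.  -3.9]
1.35 [-0.   3.9 -4.1]
1.55 [-0.   4.8 -4.1]
1.75 [-0.   5.6 -4. ]
1.95 [-0.   6.5 -3.7]
2.15 [-0.   7.2 -3.2]
2.35 [-0.   7.9 -2.6]
2.55 [-0.   8.4 -1.8]
2.75 [-0.   8.8 -1. ]
2.95 [-0.   9.  -0.1]
3.15 [-0.   9.   0.8]
3.35 [-0.   8.8  1.7]
3.55 [-0.   8.4  2.5]
3.75 [-0.   7.9  3.2]
3.95 [-0.   7.3  3.9]
4.15 [-0.   6.6  4.4]
4.35 [-0.   5.7  4.7]
4.55 [-0.   4.8  4.9]
4.75 [-0.   3.9  4.8]
4.95 [-0.   3.1  4.6]
5.15 [-0.   2.2  4.3]
5.35 [-0.   1.5  3.8]
5.55 [-0.   0.9  3.1]
5.75 [-0.   0.4  2.3]
5.95 [-0.   0.1  1.5]
6.15 [-0.  -0.   0.6]
6.35 [-0.   0.  -0.3]
6.55 [-0.   0.3 -1.2]
6.75 [-0.   0.6 -2. ]
```

```bash
python3 -m handwheel '[{"travel":[0.15,0,0],"twist":0,"grip":-1},{"travel":[0.15,0,0],"twist":0,"grip":-1}]'
python3 - <<'E'
from h import *
go()
E
```

```text
t: 46.52
tcp_pos: [0.6178, -0.0068, 0.0629]
orientation: [0.499, 0.501, -0.5, 0.5]
force: [-4.7, -0.4, -8.8]
grip_width: 0.0164
t 46.52 tcp [ 0.6178 -0.0068  0.0629] down [-0.002  0.    -1.   ] jawyaw 0.01 w 0.0164 F [-4.7 -0.4 -8.8] j6 -0.09
```

```bash
python3 -m handwheel '[{"travel":[0,0.1,-0.7],"twist":0,"grip":-1},{"travel":[0,0.4,-1.5],"twist":0,"grip":-1},{"travel":[0,0.9,-2.3],"twist":0,"grip":-1},{"travel":[0,1.5,-3.0],"twist":0,"grip":-1}]'
python3 - <<'E'
from h import *
go();p,W=shot("side");save(p,"s30",(180,110,360,260),4)
E
```

```text
t: 47.02
tcp_pos: [0.6328, 0.0234, 0.063]
orientation: [0.499, 0.501, -0.501, 0.5]
force: [-2.8, -3.1, -10.8]
grip_width: 0.016
t 47.02 tcp [0.6328 0.0234 0.063 ] down [-0.002 -0.    -1.   ] jawyaw 0.01 w 0.016 F [ -2.8  -3.1 -10.8] j6 -0.04
```

View pics/s30.png

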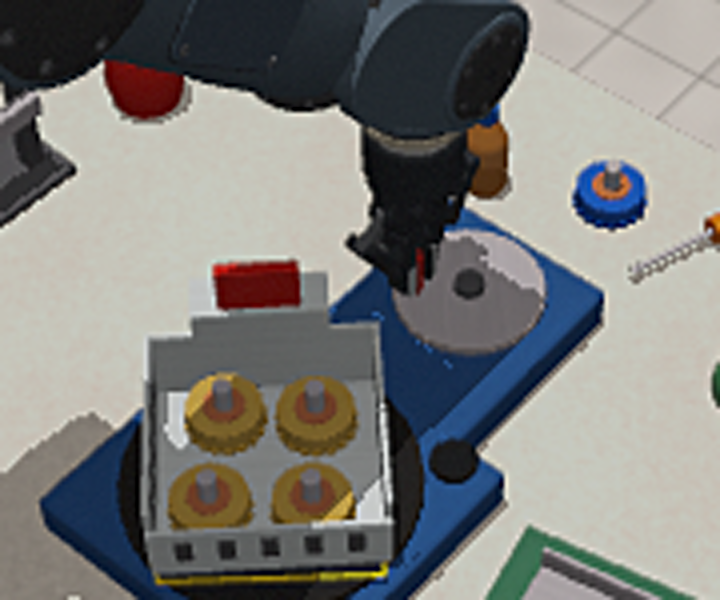

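The crank turns and the turntable follows with the basket clockwise, with low forces. I continue the arc.

```bash
python3 -m handwheel '[{"travel":[0,0.7,-0.5],"twist":0,"grip":-1},{"travel":[0,1.5,-0.9],"twist":0,"grip":-1},{"travel":[0,2.4,-1.1],"twist":0,"grip":-1},{"travel":[0,3.3,-1.1],"twist":0,"grip":-1},{"travel":[0,4.1,-1.0],"twist":0,"grip":-1},{"travel":[0,5.0,-0.7],"twist":0,"grip":-1},{"travel":[0,5.7,-0.2],"twist":0,"grip":-1},{"travel":[0,6.4,0.4],"twist":0,"grip":-1},{"travel":[0,6.9,1.2],"twist":0,"grip":-1},{"travel":[0,7.3,2.0],"twist":0,"grip":-1}]'
python3 - <<'E'
from h import *
go();p,W=shot("side");save(p,"s31",(180,110,360,260),4)
p,M,s=pose();ax=np.array([.6625,-.0105]);d=p[:2]-ax;print(np.hypot(*d),3.059-np.arctan2(d[1],d[0]))
E
```

```text
t: 48.32
tcp_pos: [0.7059, 0.0027, 0.0629]
orientation: [0.499, 0.501, -0.501, 0.499]
force: [-14.9, -0.0, -0.5]
grip_width: 0.0165
t 48.33 tcp [0.7059 0.0027 0.0629] down [-0.003  0.    -1.   ] jawyaw 0.0 w 0.0165 F [-14.9  -0.   -0.5] j6 -0.06
0.0453083811233457 2.7972368932049454
```

View pics/s31.png

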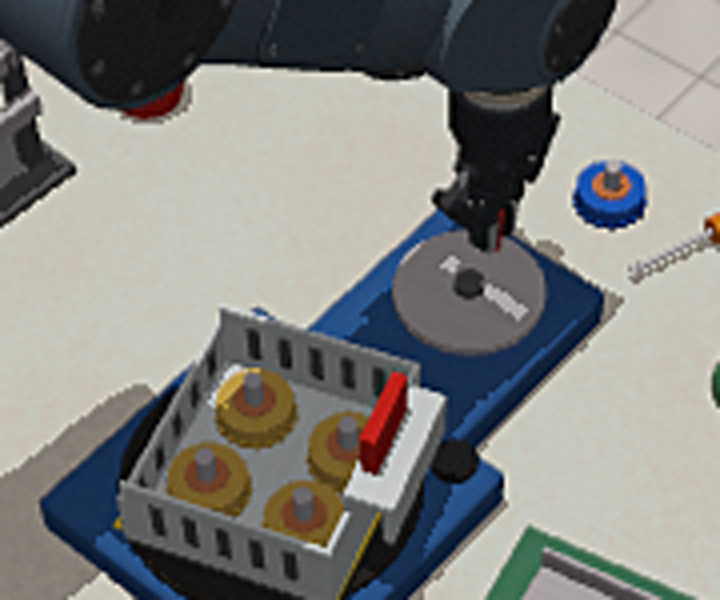

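```bash
python3 -m handwheel '[{"travel":[0,0.1,0.9],"twist":0,"grip":-1},{"travel":[0,0.1,1.8],"twist":0,"grip":-1},{"travel":[0,-0.1,2.7],"twist":0,"grip":-1},{"travel":[0,-0.5,3.5],"twist":0,"grip":-1},{"travel":[0,-1.0,4.2],"twist":0,"grip":-1},{"travel":[0,-1.6,4.9],"twist":0,"grip":-1},{"travel":[0,-2.3,5.4],"twist":0,"grip":-1},{"travel":[0,-3.2,5.7],"twist":0,"grip":-1},{"travel":[0,-4.1,5.9],"twist":0,"grip":-1},{"travel":[0,-5.0,5.8],"twist":0,"grip":-1}]'
python3 - <<'E'
from h import *
go();p,W=shot("side");save(p,"s32",(180,110,360,260),4)
p,M,s=pose();ax=np.array([.662,-.0105]);d=p[:2]-ax;print(np.hypot(*d),3.059-np.arctan2(d[1],d[0]))
E
```

```text
t: 49.62
tcp_pos: [0.6571, -0.0551, 0.063]
orientation: [0.501, 0.499, -0.499, 0.501]
force: [6.0, 4.7, -13.0]
grip_width: 0.0163
t 49.62 tcp [ 0.6571 -0.0551  0.063 ] down [ 0.002 -0.    -1.   ] jawyaw -0.01 w 0.0163 F [  6.    4.7 -13. ] j6 -0.15
0.04484018012823999 4.770664364118247
```

View pics/s32.png

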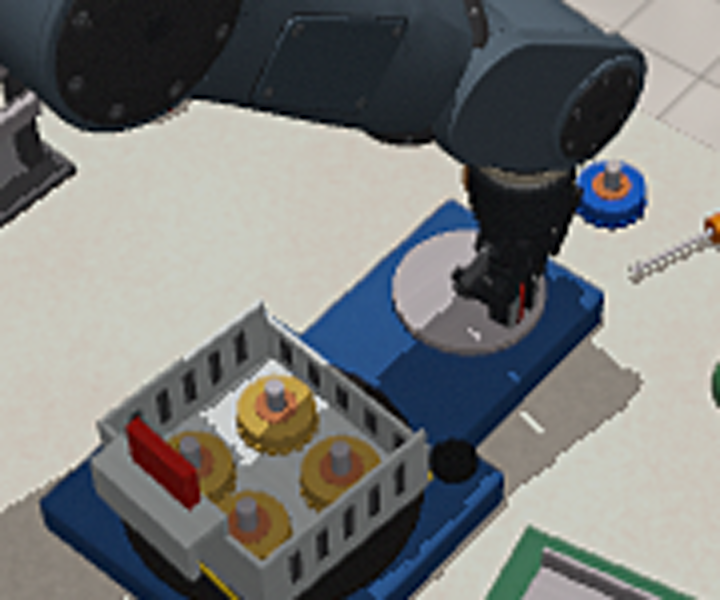

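```bash
python3 -m handwheel '[{"travel":[0,-0.8,-0.2],"twist":0,"grip":-1},{"travel":[0,-1.6,-0.5],"twist":0,"grip":-1},{"travel":[0,-2.3,-1.0],"twist":0,"grip":-1},{"travel":[0,-2.9,-1.7],"twist":0,"grip":-1},{"travel":[0,-3.4,-2.5],"twist":0,"grip":-1},{"travel":[0,-3.7,-3.3],"twist":0,"grip":-1},{"travel":[0,-3.8,-4.2],"twist":0,"grip":-1},{"travel":[0,-3.8,-4.2],"twist":0,"grip":-1}]'
python3 - <<'E'
from h import *
go()
p,M,s=pose();ax=np.array([.662,-.0105]);d=p[:2]-ax;print(np.hypot(*d),3.059-np.arctan2(d[1],d[0]))
for t in(6.35,6.45,6.5,6.55,6.6,6.65,6.7,6.75,6.8):
    a=3.059-t;tgt=np.array([ax[0]+.045*np.cos(a),ax[1]+.045*np.sin(a),p[2]]);print(t,(M.T@(tgt-p)*100).round(2))
E
```

```text
t: 50.68
tcp_pos: [0.6177, -0.0122, 0.0629]
orientation: [0.499, 0.501, -0.5, 0.499]
force: [-5.9, 1.2, -5.9]
grip_width: 0.0164
t 50.67 tcp [ 0.6177 -0.0122  0.0629] down [-0.002  0.    -1.   ] jawyaw 0.03 w 0.0164 F [-5.9  1.2 -5.9] j6 -0.1
0.04432526722333356 6.162191391003626
6.35 [ 0.   -0.02 -0.84]
6.45 [ 0.    0.07 -1.28]
6.5 [ 0.    0.13 -1.5 ]
6.55 [ 0.    0.2  -1.71]
6.6 [ 0.    0.28 -1.92]
6.65 [-0.    0.38 -2.12]
6.7 [-0.    0.48 -2.33]
6.75 [-0.    0.59 -2.52]
6.8 [-0.    0.72 -2.71]
```

```bash
python3 -m handwheel '[{"travel":[0,0,-0.8],"twist":0,"grip":-1},{"travel":[0,0.1,-1.3],"twist":0,"grip":-1},{"travel":[0,0.1,-1.5],"twist":0,"grip":-1},{"travel":[0,0.1,-1.5],"twist":0,"grip":-1}]'
python3 -m handwheel '[{"travel":[0,0.1,-0.2],"twist":0,"grip":-1},{"travel":[0,0.1,-0.2],"twist":0,"grip":-1}]'
python3 -m handwheel '[{"travel":[0,0.1,-0.2],"twist":0,"grip":-1},{"travel":[0,0.1,-0.2],"twist":0,"grip":-1}]'
```

```text
t: 51.18
tcp_pos: [0.6195, 0.0024, 0.0629]
orientation: [0.5, 0.5, -0.5, 0.5]
force: [-4.1, 1.1, -7.0]
grip_width: 0.0162
t: 51.42
tcp_pos: [0.6201, 0.0043, 0.0629]
orientation: [0.5, 0.5, -0.5, 0.5]
force: [-5.5, 2.6, -5.9]
grip_width: 0.0165
t: 51.68
tcp_pos: [0.621, 0.0064, 0.0629]
orientation: [0.5, 0.501, -0.5, 0.499]
force: [-6.9, 2.1, -3.9]
grip_width: 0.0162
```

```bash
python3 -m handwheel '[{"travel":[0,0.1,-0.2],"twist":0,"grip":-1},{"travel":[0,0.1,-0.2],"twist":0,"grip":-1}]'
python3 -m handwheel '[{"travel":[0,0.1,-0.2],"twist":0,"grip":-1},{"travel":[0,0.1,-0.2],"twist":0,"grip":-1}]'
python3 -m handwheel '[{"travel":[0,0.1,-0.2],"twist":0,"grip":-1},{"travel":[0,0.1,-0.2],"twist":0,"grip":-1}]'
```

```text
t: 51.92
tcp_pos: [0.6219, 0.0085, 0.0629]
orientation: [0.5, 0.501, -0.5, 0.499]
force: [-7.5, 2.4, -3.9]
grip_width: 0.0161
t: 52.18
tcp_pos: [0.6229, 0.0106, 0.0629]
orientation: [0.5, 0.501, -0.5, 0.499]
force: [-6.5, 3.1, -2.7]
grip_width: 0.0161
t: 52.42
tcp_pos: [0.6238, 0.0122, 0.0629]
orientation: [0.499, 0.501, -0.501, 0.499]
force: [-8.2, 0.2, -3.2]
grip_width: 0.0165
```

```bash
python3 -m handwheel '[{"travel":[0,0.1,-0.2],"twist":0,"grip":-1},{"travel":[0,0.1,-0.2],"twist":0,"grip":-1}]'
python3 -m handwheel '[{"travel":[0,0.1,-0.2],"twist":0,"grip":-1},{"travel":[0,0.1,-0.2],"twist":0,"grip":-1}]'
```

```text
t: 52.68
tcp_pos: [0.6239, 0.0125, 0.0629]
orientation: [-0.498, -0.501, 0.502, -0.5]
force: [-13.8, -10.8, 0.9]
grip_width: 0.0165
t: 52.92
tcp_pos: [0.624, 0.0128, 0.0628]
orientation: [-0.497, -0.501, 0.503, -0.5]
force: [-19.1, -22.4, 5.1]
grip_width: 0.0164
```

The force rises to about 29 N with no further motion, so the crank is at its stop. I relieve the load, release and rise.

```bash
python3 -m handwheel '[{"travel":[0,-0.1,0.2],"twist":0,"grip":-1},{"travel":[0,-0.2,0.3],"twist":0,"grip":-0.35},{"travel":[0,-0.2,0.3],"twist":0,"grip":-0.35},{"travel":[0,-0.2,0.3],"twist":0,"grip":-0.35},{"travel":[-3,-0.2,0.3],"twist":0,"grip":-0.35},{"travel":[-8,-0.2,0.3],"twist":0,"grip":-0.35},{"travel":[-14,-0.2,0.3],"twist":0,"grip":-0.35},{"travel":[-19,-0.2,4],"twist":0,"grip":-0.35},{"travel":[-21,8,10],"twist":0,"grip":-0.35},{"travel":[-21,8,10],"twist":0,"grip":-0.35}]'
python3 - <<'E'
from h import *
go()
for n in["scene","side"]:
    p,W=shot(n);save(p,n[0]+"40",(150,110,380,290) if n=="side" else (100,130,400,350),2.6);hsv=cv2.cvtColor(p["image"],cv2.COLOR_RGB2HSV).astype(int);h,s,v=hsv[...,0],hsv[...,1],hsv[...,2]
    m=((h<8)|(h>172))&(s>100)&(W[...,2]>.06)&(W[...,2]<.11)&(np.hypot(W[...,0]-.662,W[...,1]+.01)<.07);q=W[m];print(n,"handle",q.mean(0).round(4) if len(q) else None)
    m=(W[...,2]>.021)&(W[...,2]<.036)&(abs(W[...,0]-.47)<.11)&(abs(W[...,1]+.29)<.1)&(s<50);q=W[m];print("tray",cv2.minAreaRect(q[:,:2].astype(np.float32)))
    m=(np.hypot(W[...,0]-.432,W[...,1]+.006)<.14)&(W[...,2]>.09)&(W[...,2]<.126)&(s<70)&(v>60);q=W[m];print("basket",cv2.minAreaRect(q[:,:2].astype(np.float32)))
    m=((h<8)|(h>172))&(s>100)&(W[...,2]>.14)&(W[...,2]<.2)&(np.hypot(W[...,0]-.432,W[...,1]+.006)<.13);q=W[m];print("fin",q.mean(0).round(4) if len(q) else None)
E
```

```text
t: 54.18
tcp_pos: [0.7082, -0.0853, 0.2746]
orientation: [0.501, 0.499, -0.5, 0.501]
force: [-0.7, 1.0, -0.3]
grip_width: 0.0278
t 54.17 tcp [ 0.7082 -0.0853  0.2746] down [ 0.003 -0.001 -1.   ] jawyaw -0.03 w 0.0278 F [-0.7  1.  -0.3] j6 -0.18
scene handle [0.6283 0.0088 0.0806]
tray ((0.46787938475608826, -0.28517043590545654), (0.1561024934053421, 0.1671275794506073), 10.332324028015137)
basket ((0.4409000873565674, 0.007478237152099609), (0.18527507781982422, 0.18283401429653168), 60.67568588256836)
fin [0.4807 0.0643 0.1644]
side handle [0.62   0.0098 0.0828]
tray ((0.4661684036254883, -0.2851473093032837), (0.15451806783676147, 0.16473504900932312), 10.767434120178223)
basket ((0.4412176012992859, 0.007560543715953827), (0.1939750462770462, 0.17136456072330475), 60.89031982421875)
fin [0.4732 0.0673 0.1699]
```

View pics/s40.png

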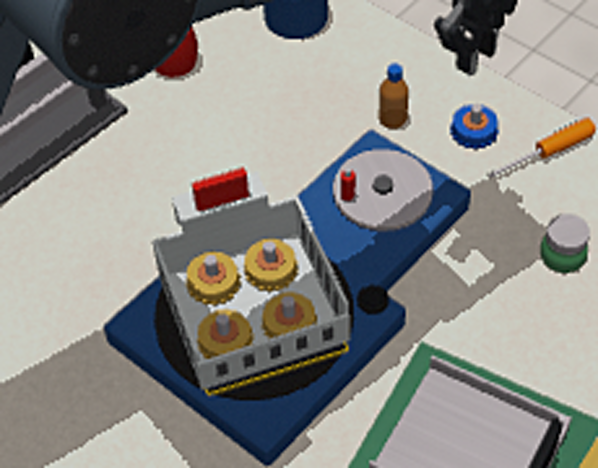

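Final check: the handle stays at the stop (≈(.624,.010)). The basket centre is at (.433,-.007) with four upright barrels, the tray is flat on the mat, and the bystanders are in place. I hand in.

Run:
```python
from h import *
print(env.finish_job())
```

```text
the job is handed in; nothing more can be done
None
```

I finished every step and handed the job in at about 54 s of the 208 s allowed. `finish_job()` reports no verdict, so everything below comes from my own measurements.

**What I did**
- **Basket:** I lifted it off the rail and stood it on the turntable.
- **Barrels:** Four brass barrels were present, and I set them two by two on the tray.
- **Tipping:** The hand can only yaw, so I gripped the plate across its 70 mm width. I rested the loaded tray over the basket's front wall and eased the grip until it tipped to about 25°.
- **Tray and crank:** I drew the tray out, pressed it flat on its mat, and turned the crank clockwise to its stop.

**Last checks**
- **Basket:** Its centre is within a few millimetres of the turntable's centre, with all four barrels upright inside.
- **Tray:** It lies flat about 2 mm from the middle of the mat. The floor slope measured under 0.005.
- **Crank:** It turned about 6.74 rad from where it started, until the force rose to about 29 N with no more motion. After I let go, the handle read within about 1–3 mm of the stop position.
- **Bystanders:** They looked undisturbed in the final side picture; I did not measure their positions again.

**What failed or disagreed**
- **First tip:** Raising the tray against the wall only lifted it level, because the grip friction held it. I changed to the method above.
- **First re-grip:** The tray slid forward as it tipped and the jaws closed on nothing. I measured the plate again and gripped it on the second try.
- **Cameras:** They disagreed with each other by 2 to 5 mm throughout.

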